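# Set the nougat cutter's end stop and load a bar

### The arm

A 6-joint arm with a two-finger parallel gripper is mounted at the origin on the work surface. World frame = base frame: x ahead of the robot, y to its left, z up, the work surface at z = 0. Lengths are in m, angles in rad, forces in N, time in s.
With the tool pointing down it reaches from about 0.375 to 0.975 m from the base axis. Payload 3.8 kg.
Tool frame: the origin (TCP) lies midway between the tips of the shut fingers; the grasp point (between the pads) lies 19 mm behind it; z points along the fingers, y is the direction in which the jaws open and shut (so a half turn about z gives the same grasp; the last joint's range is limited). The gripper opens to 85 mm and grips with 20 to 120 N. Pads are 22 mm wide; open, the fingers measure 114 mm over their backs; the gripper's body (76 mm by 85 mm) begins 54 mm behind the grasp point. The pads swing forward as they close: fully open they stand 13 mm farther back than shut.
Start: joints at [-1.231, 0.264, 1.604, -0, 1.274, -0.037], TCP at [0.248, -0.628, 0.231] pointing down, gripper open.
Joint ranges: [-2.63, 2.63], [-0.94, 2.18], [0.31, 2.57], [-1.31, 4.45], [0, 2.66], [-2.55, 2.55]. Speed limits (rad/s): [2.57, 2.57, 3.14, 3.14, 3.14, 3.14].

### API

Orientations are given as a rotation vector (axis times angle).
In Python, from workcell import bot gives the robot as it stands. The module is installed in compiled form; this text tells all that it offers.
- The arm moves only by the tool move_arm, never from a script. Its argument "steps" is a list of rows, each a list of 5 numbers: the shift along the tool's x, y, z in mm, then the turn about the tool's z in degrees, then the opening in per cent of the stroke, from 0 (shut) to 100 (fully open). In form: [[tx, ty, tz, turn, claw], ...]. A call has 1 to 20 rows; each row is the pose to reach, as a shift and turn from the pose commanded when the call began, along the tool's axes at that moment; what a row does not reach only later rows make up. A row lasts 1/10 s, in which the tool goes at most 50 mm and 8.59 degrees, less where a joint would pass 70% of its speed; a pose out of reach is approached as far as the arm can. A call with a gripper value outside its range is refused whole. The fingers move at their own pace and stop on an object; "newtons" is the grip in N (left out, the last holds). Time passes only in rows, so rows that repeat a pose let the fingers close. It gives the time, the measured TCP pose, the force and the opening at its end, in the units of the state.
- bot.read_state(): the state, without advancing time (a new reading comes with each control period).
- bot.read_camera(name): name is "scene" or "top"; returns a dict with "pixels" (384x512x3 uint8, red, green, blue), "depth" (384x512 float32, m along the optical axis (not along the pixel's ray), 0 where there is no reading), "fovy" (degrees; the focal length in pixels is half the picture's height over the tangent of half this angle, whatever the lens; pixels are square), "cx", "cy" (the principal point, pixels), "k1" (the pictures are not rectified: a ray, as slopes to the right and down, at radius r is drawn at 1 + k1 r^2 times it, then the intrinsics apply), "xyz" and "attitude" of the camera in the world. Camera axes: x right, y up, looking along -z (the intrinsics and any distortion apply to the point x, -y, -z); pixel columns grow to the right and rows downward; lengths in m; the calibration is good to about 2 mm. A picture is of the moment at which its call begins.
- bot.finish_job(): hands the job in, once; it reports no verdict.
The state is a dict: "time": time; "q": joint angles; "joint_vel": joint speeds; "joint_torque": joint torques, N m; "tool_pos": TCP position; "tcp_rot": TCP orientation; "wrist_force": force on the tool from outside, world axes, zero at the start; "torque": the same for the moment, N m; "width": opening from 0.0 (shut) to 1.0 (fully open).
Only numpy, scipy, OpenCV 4.12 (cv2) and the standard library are available. Lean on these libraries where they do the work, as an engineer would, in place of code of your own. Each camera call takes 0.05 s, during which the arm holds its last target.

### The job

Set the bar cutter's end stop to 100 mm by its black grip and let go of it; then lay the big nougat bar gently, flat on the cutter's bed, and bring it right back along the fence with its end up against the stop, ready to cut. The stop must still stand at 100 mm when you are done; leave the blade lever parked and the thin bar and the spatula where they are.

Things in the scene. Friction and masses are not known exactly. Their poses are not given: they have to be found in the camera images.
- cutter: Aluminium bench cutter for sweet bars, fixed. Origin on the table, under the crossing of the blade line and the centre line of a loaded big bar. +y runs along the fence from the blade line towards the end stop, +x away from the operator towards fence and lever, z up. Flat bed top 35 mm above the table. Base reaches x -95 to +95 mm, y -170 to +260 mm; bed clear for 115 mm in front of the fence.
- fence_face (a point): On the fence's working face at the blade line, 18 mm above the bed (cutter x = +20 mm); axes as the cutter's. The fence is a straight rail along y, 30 mm tall above the bed and 16 mm thick, from y -165 to +255 mm, with an 8 mm gap at the blade.
- blade_slot (a point): On the bed at the blade line: a thin black slot across the bed at cutter y = 0, x = -35 mm here; axes as the cutter's. The scale, a white strip along the bed's front edge (x -57 to -83 mm), starts here with a long tick, then a short tick every 10 mm and a long one every 50 mm: 100 mm is the second long tick after the slot.
- stop (a joint): End stop's setting: distance in m, along the cutter's +y, from the blade line to the stop's face that the bar meets (0.100 = 100 mm). Travel 0 to 0.205, at the start 0.13 to 0.20. A spring brake holds it: about 14 N along the rail moves it and it stays where left; a firm push through the bar shifts it too.
- stop_face (a point): On the stop's working face (it looks to the cutter's -y), at cutter x = 0, 18 mm above the bed; axes as the cutter's. The steel stop plate is 8 mm thick, 38 mm tall and reaches from the fence 70 mm forward over the bed (x +20 to -50 mm).
- stop_grip (a point): Centre of the top of the stop's black upright grip, 36 mm along y, 18 mm along x, 32 mm tall above a steel saddle (50 mm along y) riding on the fence rail; axes as the cutter's. It lies 30 mm in +y and 28 mm in +x from the working face at cutter x = 0, and 74.5 mm above the bed. Free all round for fingers from above.
- lever (a joint): Blade lever, hinged over the blade line behind the fence (pin at cutter x +135 mm, 92 mm above the table). 0 = parked, resting by its weight 30 degrees back from vertical, away from the operator; grows (rad) as it is pulled down to the front. 320 mm long, its top 370 mm above the table; blade edge at least 105 mm behind cutter x = 0: keep hand and arm clear of it.
- bar: Big nougat bar, cream with nuts, firm, 200 mm long (its x), 40 wide (y), 36 tall (z), about 0.36 kg; origin at its centre; both ends alike. Sliding it over the bed takes 2 to 5 N. At the start it lies flat in the pan. Loaded, its side touches the fence (its centre then at cutter x = 0) and one end touches the stop.
- thin_bar: Smaller nougat bar, 160 x 26 x 24 mm (x, y, z), origin at its centre, also in the pan. Not wanted.
- pan: Aluminium pan holding both bars, fixed: 310 mm (x) by 260 mm (y), walls 28 mm tall and 3 mm thick, floor 3 mm thick; origin under its centre on the table. The bars lie roughly along its y, one in the near half and one in the far half, either way round.
- spatula: Spatula 260 mm long lying on the table beyond the stop end of the cutter, along its own x; origin at its underside. Bystander.
Mind the look-alikes: they are no part of the job. What is shaped like the bar but red is not meant.

How it is judged:
On the way, in this order (a step that is already met when the one before it is completed fails the run):
1. the end stop stands at 100 mm (within 4 mm), still and let go of (value of joint stop between 0.096 and 0.104 m and velocity of joint stop between -0.01 and 0.01 m/s and contact force between the fingers and stop below 0.3 N), for 0.2 s.
2. the big bar lies flat on the bed along the fence, its end up against the stop (x of bar in the frame of cutter between -0.005 and 0.004 m and z of bar in the frame of cutter between 0.049 and 0.057 m and y of bar in the frame of stop_face between -0.104 and -0.096 m and angle between the x axis of bar and the y axis of cutter, either way round below 0.05 rad and angle between the z axis of bar and the z axis of cutter, either way round below 0.06 rad), for 0.2 s.
At the end, for the whole second after the job is handed in: The stop stands still at 100 mm (within 4 mm); the big bar lies still and flat on the bed (within 0.06 rad, at bed height within 4 mm), parallel to the fence within 0.05 rad and no more than 5 mm from it, its end no more than 4 mm from the stop's face; the lever is parked (under 0.1 rad) (all of step 2 and value of joint stop between 0.096 and 0.104 m and velocity of joint stop between -0.01 and 0.01 m/s and linear speed of bar below 0.02 m/s and value of joint lever below 0.1 rad); the robot touches nothing.
It fails at once if the blade lever is pulled down (over 0.2 rad) (value of joint lever above 0.2 rad).
It fails at once if the big bar is dropped or thrown onto the cutter (over 0.6 m/s when within 20 mm of its place on the bed) (z of bar in the frame of cutter between 0.03 and 0.073 m and x of bar in the frame of cutter between -0.12 and 0.08 m and y of bar in the frame of cutter between -0.2 and 0.25 m and linear speed of bar above 0.6 m/s).
It fails at once if the thin bar is moved over 40 mm (distance of thin_bar from where it was at the start of the episode above 0.04 m).
It fails at once if the spatula is moved over 40 mm (distance of spatula from where it was at the start of the episode above 0.04 m).
It also fails if it takes over 72 s, if anything falls off the work surface, if the arm or the gripper's body presses on something with over 40 N, if the wrist force passes 120 N, or if a joint passes its speed limit or range.

## Working session

There is one attempt and no reset: what is moved stays moved. The work goes in short steps, Python scripts to look and compute and a tool call to move; the robot and the scene stay as the last step left them, time stands still between calls to the robot, and variables do not carry over. Pictures are saved under pics/ and viewed, and the job is handed in when it is done.

Besides the shell and the picture viewer there is one more tool, called after "Call:" by a JSON object that holds its "method" and its "body". move_arm: Moves the arm, as the interface text tells. Its arguments: {"type":"object","properties":{"steps":{"type":"array","items":{"type":"array","items":{"type":"number"}}},"newtons":{"type":"number"}},"required":["steps"]}

```bash
mkdir -p pics; cat > h.py <<'E'
import numpy as np, cv2, json
from scipy.spatial.transform import Rotation as R
from workcell import bot
def cam(n):
    c=bot.read_camera(n); return c
def save(c,name,crop=None,s=1):
    im=c["pixels"][:,:,::-1]
    if crop: im=im[crop[1]:crop[3],crop[0]:crop[2]]
    if s!=1: im=cv2.resize(im,None,fx=s,fy=s,interpolation=cv2.INTER_NEAREST)
    cv2.imwrite("pics/"+name,im)
def K(c):
    h=c["pixels"].shape[0]; f=h/2/np.tan(np.radians(c["fovy"])/2)
    return np.array([[f,0,c["cx"]],[0,f,c["cy"]],[0,0,1.]]),np.array([c["k1"],0,0,0.])
def rot(c):
    a=np.array(c["attitude"],float)
    if a.shape==(3,3): return a
    return R.from_rotvec(a).as_matrix()
def rays(c,uv):
    k,d=K(c); uv=np.asarray(uv,float).reshape(-1,1,2)
    p=cv2.undistortPoints(uv,k,d).reshape(-1,2)
    v=np.c_[p[:,0],-p[:,1],-np.ones(len(p))]
    return v@rot(c).T
def onz(c,uv,z):
    v=rays(c,uv); o=np.array(c["xyz"]); return o+v*((z-o[2])/v[:,2])[:,None]
def deep(c,uv):
    uv=np.asarray(uv).reshape(-1,2); v=rays(c,uv)
    d=c["depth"][np.round(uv[:,1]).astype(int),np.round(uv[:,0]).astype(int)]
    return np.array(c["xyz"])+v*d[:,None]
def proj(c,P):
    q=(np.asarray(P,float).reshape(-1,3)-c["xyz"])@rot(c); q=q*[1,-1,-1]
    k,d=K(c); return cv2.projectPoints(q.reshape(-1,1,3),np.zeros(3),np.zeros(3),k,d)[0].reshape(-1,2)
E
python3 - <<'E'
from h import *
print(bot.read_state())
for n in("scene","top"):
    c=cam(n); save(c,n+"0.png",s=1.5)
    print({k:v for k,v in c.items() if k not in("pixels","depth")})
E
```

```text
{'time': 0.0, 'q': array([-1.23087033e+00,  2.64747241e-01,  1.60535222e+00,  3.32863586e-05,
        1.27372410e+00, -3.69081428e-02]), 'joint_vel': array([ 0.00175858,  0.00122135,  0.00109264,  0.00056032, -0.00053703,
        0.00056467]), 'joint_torque': array([ 1.48561801e-03, -5.15106297e+01, -3.67307425e+01, -2.07433700e-04,
        1.27038054e-02, -1.91522838e-05]), 'tool_pos': array([ 0.24814628, -0.6269504 ,  0.22997779]), 'tcp_rot': array([-3.08382441e+00, -5.88004483e-01,  4.79161381e-04]), 'wrist_force': array([0.71671887, 0.38718916, 0.78311499]), 'torque': array([0.01651559, 0.03025593, 0.01149428]), 'width': 1.0013938006406218}
{'fovy': 55.02439298210667, 'cx': 250.66934908581499, 'cy': 189.57558975257336, 'k1': -0.11049918745952497, 'xyz': array([ 0.90850931, -0.62608692,  0.61360271]), 'attitude': array([0.95967054, 0.28582585, 0.52877438])}
{'fovy': 53.693363966545746, 'cx': 252.10190445587492, 'cy': 187.99437949991017, 'k1': 0.004590535839379977, 'xyz': array([0.33804029, 0.04698776, 1.13524418]), 'attitude': array([ 0.10035172, -0.08507764, -1.59697193])}
```

View pics/scene0.png

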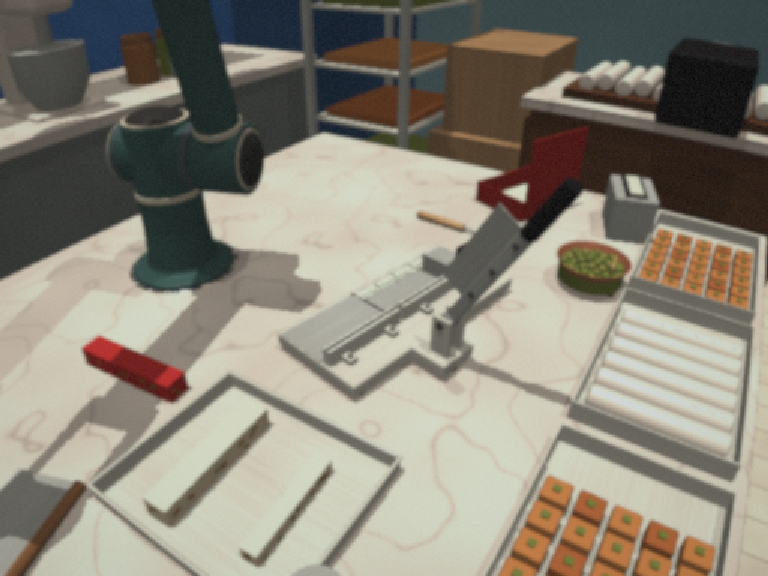

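View pics/top0.png

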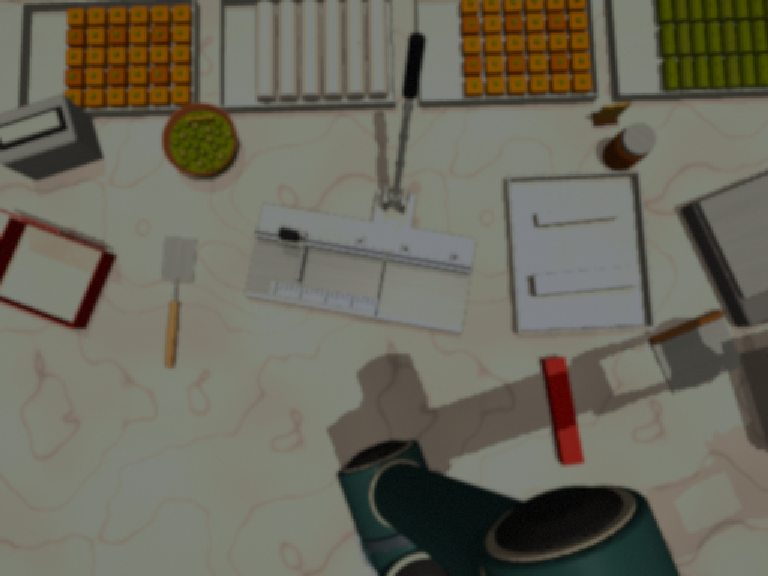

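The top view shows the cutter at about (245-475, 200-330), the grip at (290,234), the slot at (381,288) and the pan at (510-645, 178-328), all in 1.5x pixels. The big bar lies in the pan's near half at row ~282 and the thin bar in the far half. I'll zoom in next.

```bash
python3 - <<'E'
from h import *
c=cam("top"); np.savez("top0.npz",**c); save(c,"top_z.png",(155,125,325,230),4.7); save(c,"top_p.png",(325,110,445,230),5)
s=cam("scene"); np.savez("scene0.npz",**s); save(s,"sc_z.png",(180,120,350,270),4); save(s,"sc_p.png",(50,240,280,384),3.4)
E
```

```text
(no output)
```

View pics/top_z.png

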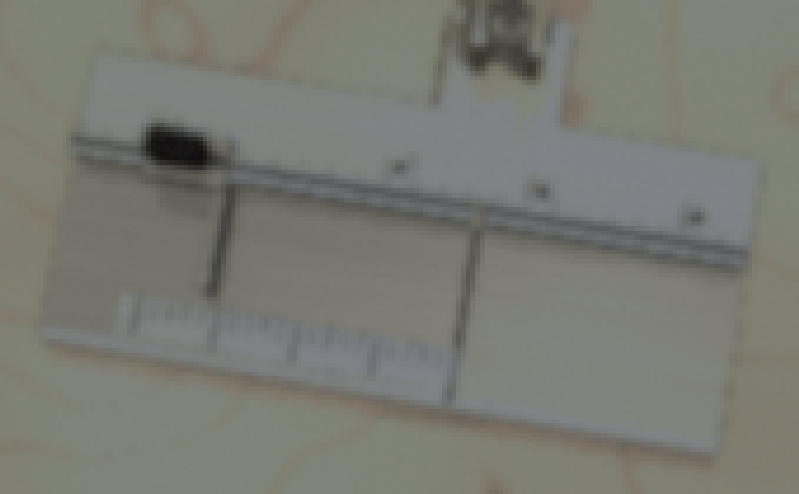

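View pics/top_p.png

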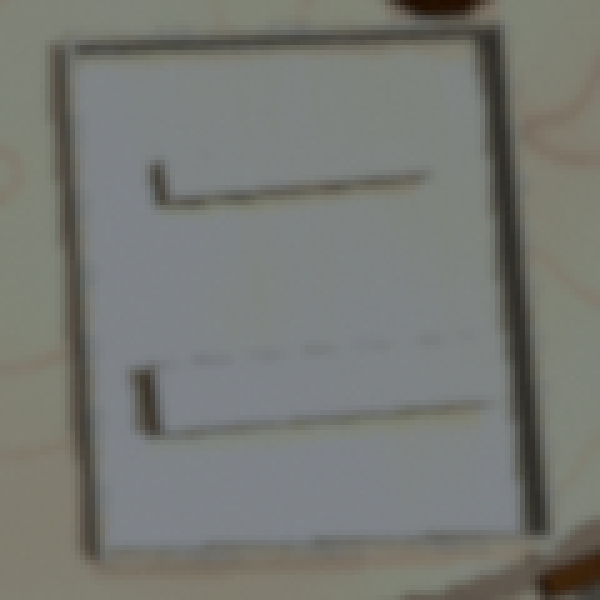

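View pics/sc_z.png

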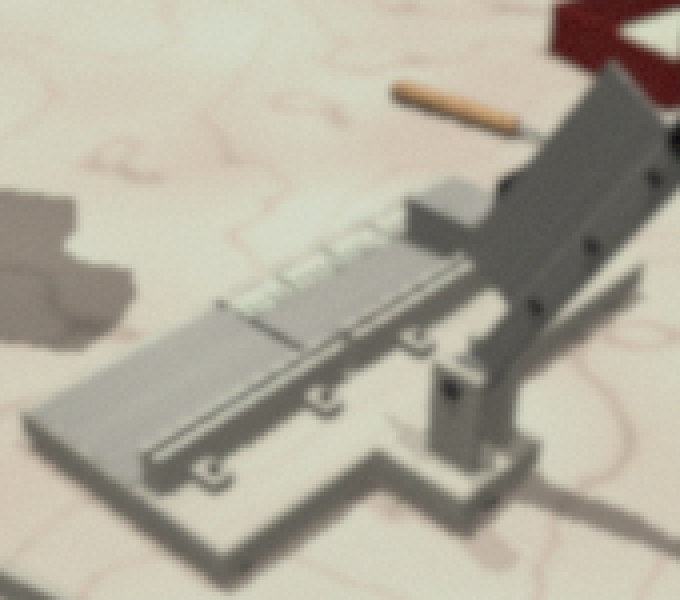

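View pics/sc_p.png

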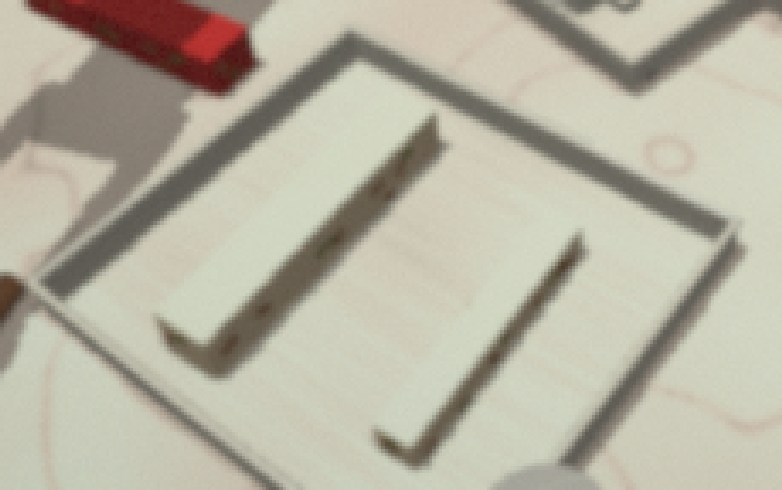

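```bash
python3 - <<'E'
from h import *
for n in("top","scene"):
    c=dict(np.load(n+"0.npz"))
    vv,uu=np.mgrid[0:384,0:512]; uv=np.c_[uu.ravel(),vv.ravel()]
    P=deep(c,uv).reshape(384,512,3); np.save(n+"P.npy",P)
    m=(P[...,0]>.4)&(P[...,0]<.95)&(abs(P[...,1])<.6)&(c["depth"]>0)
    z=P[...,2]; print(n,"table median",np.median(z[m&(z<.01)]), z[m&(abs(z)<.01)].std())
    # bed region
    g=cv2.resize(np.clip((z+0.02)/0.12*255,0,255).astype(np.uint8),None,fx=1.5,fy=1.5,interpolation=0)
    cv2.imwrite(f"pics/z_{n}.png",cv2.applyColorMap(g,cv2.COLORMAP_JET))
c=dict(np.load("top0.npz"))
def zp(l): return np.array(l)/4.7+[155-.4,125-.4]
for nm,l,z in [("bed FL,FR",[(45,338),(715,450)],.035),("rear RL,RR",[(95,52),(757,160)],.035),("slot",[(450,400),(476,232)],.035),("fence top front",[(75,155),(740,268)],.065),("grip",[(178,146)],.1095),("plate top",[(212,293),(232,183)],.073),("100tick",[(292,360),(297,322)],.035),("200 tick",[(134,333),(140,300)],.035)]:
    print(nm,onz(c,zp(l),z).round(4).tolist())
E
```

```text
top table median 0.001692911511153472 0.0025451935323018184
scene table median -0.00016096268803200697 0.0022300913671631363
bed FL,FR [[0.4505, 0.3132, 0.035], [0.3696, -0.0992, 0.035]]
rear RL,RR [[0.6315, 0.2814, 0.035], [0.5497, -0.1334, 0.035]]
slot [[0.4049, 0.0627, 0.035], [0.5093, 0.0437, 0.035]]
fence top front [[0.5594, 0.2875, 0.065], [0.4779, -0.1151, 0.065]]
grip [[0.5538, 0.217, 0.1095]]
plate top [[0.4709, 0.2034, 0.073], [0.5377, 0.1906, 0.073]]
100tick [[0.4325, 0.1599, 0.035], [0.456, 0.1564, 0.035]]
200 tick [[0.4521, 0.2578, 0.035], [0.4726, 0.254, 0.035]]
```

View pics/z_top.png

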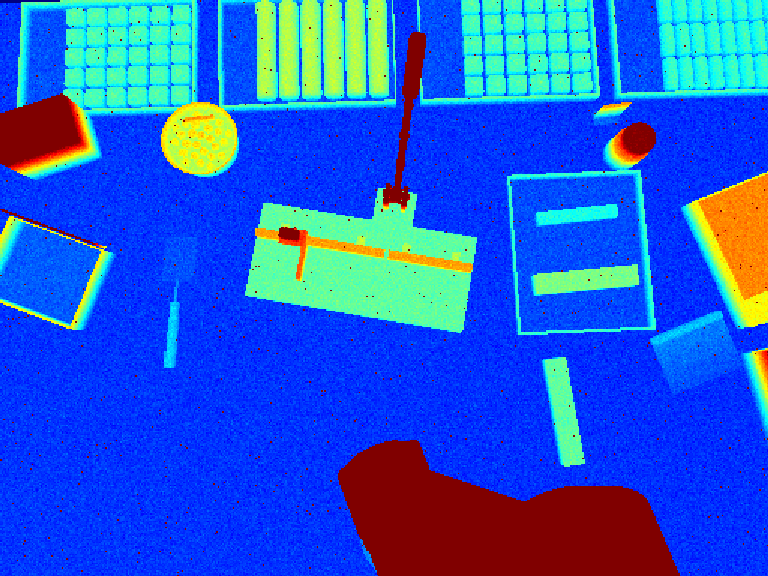

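```bash
cat > fit.py <<'E'
from h import *
def rect(pts):
    # minAreaRect in mm
    (c,wh,a)=cv2.minAreaRect((pts[:,:2]*1000).astype(np.float32)); 
    if wh[0]<wh[1]: wh=wh[::-1]; a+=90
    a=(a+90)%180-90
    return np.round(c,1),np.round(wh,1),round(a,2)
def comp(m,seed=None):
    n,l,s,_=cv2.connectedComponentsWithStats(m.astype(np.uint8))
    return [l==i for i in range(1,n) if s[i,4]>30]
def edge(c,m,z):
    # outline of the mask half-pixel out, cast on plane
    ct=max(cv2.findContours(cv2.resize(m.astype(np.uint8),None,fx=4,fy=4,interpolation=0),cv2.RETR_EXTERNAL,cv2.CHAIN_APPROX_NONE)[0],key=len)
    uv=(ct.reshape(-1,2)-1.5)/4
    return onz(c,uv,z)
E
python3 - <<'E'
from fit import *
for n in("top","scene"):
    c=dict(np.load(n+"0.npz")); P=cv2.medianBlur(np.load(n+"P.npy").astype(np.float32),3); x,y,z=P[...,0],P[...,1],P[...,2]
    off=0.0017 if n=="top" else 0
    z=z-off
    for nm,m,h in [("bed+",(z>.025)&(y>-.16)&(y<.35)&(x>.33)&(x<.6+0.2*y+.03),.035),
      ("fence",(z>.055)&(z<.069)&(y>-.16)&(y<.35)&(x>.45)&(x<.6),.065),
      ("plate",(z>.067)&(z<.08)&(y>.1)&(y<.3)&(x>.43)&(x<.6),.073),
      ("grip",(z>.095)&(z<.125)&(y>.1)&(y<.3)&(x>.45)&(x<.6),.1095),
      ("bars",(z>.015)&(y<-.19)&(y>-.4)&(x>.35)&(x<.68),None),
      ("spat",(z>.008)&(y>.4)&(y<.5)&(x>.25)&(x<.62),.015)]:
        for k in comp(m):
            hh=h if h else float(np.median(z[k]))
            print(n,nm,k.sum(),"medz",np.round(np.median(z[k]),4),"mask",rect(P[k]),"edge",rect(edge(c,k,hh)))
E
```

```text
top bed+ 9939 medz 0.0348 mask (array([525.5,  85.1]), array([429.9, 238.1]), 78.69) edge (array([540. ,  83.6]), array([434.5, 270. ]), 78.63)
top fence 96 medz 0.0645 mask (array([566.2, 267.2]), array([46.9, 14.9]), 78.08) edge (array([564.4, 267.2]), array([48.2, 22.7]), 81.87)
top fence 326 medz 0.0642 mask (array([538.3, 119.9]), array([149.8,  40. ]), 87.32) edge (array([537.3, 119.6]), array([151.5,  43.1]), 87.18)
top fence 339 medz 0.064 mask (array([504. , -42.9]), array([159.9,  16.5]), 78.87) edge (array([503.3, -43.1]), array([162.4,  19.6]), 78.74)
top plate 161 medz 0.074 mask (array([520.7, 211.1]), array([87.8, 54.2]), 10.46) edge (array([522. , 209.8]), array([92.3, 57.3]), 10.63)
top grip 94 medz 0.1083 mask (array([556.5, 219.2]), array([35. , 18.1]), 80.14) edge (array([555.3, 218.4]), array([37.9, 22.9]), 80.05)
top bars 537 medz 0.0275 mask (array([ 520.4, -304.3]), array([319.1, 189.2]), 0.5) edge (array([ 520.2, -303.5]), array([321.3, 194.6]), 0.37)
top bars 440 medz 0.0258 mask (array([ 594. , -330.9]), array([139. ,  26.6]), -86.22) edge (array([ 593. , -
[... 1085 characters left out ...]
ay([504.9, 200.9]), array([66.1,  7.6]), -12.37) edge (array([504.3, 194.9]), array([65.7, 30.5]), -3.48)
scene bars 1636 medz 0.0273 mask (array([ 519.2, -302.2]), array([316.3, 189. ]), 1.24) edge (array([ 519.4, -303.1]), array([323.6, 197.6]), 1.52)
scene bars 1600 medz 0.038 mask (array([ 459.5, -324.4]), array([154.1,  42.4]), -86.1) edge (array([ 467.1, -327.6]), array([164.6,  59.2]), -85.97)
scene bars 1033 medz 0.0261 mask (array([ 592.7, -331.6]), array([138.1,  27. ]), -85.94) edge (array([ 595.1, -333.1]), array([142.2,  34.5]), -86.41)
scene spat 142 medz 0.0154 mask (array([381.8, 464.9]), array([127.5,  18.9]), -3.75) edge (array([384.2, 460.7]), array([141.5,  38.6]), -4.89)
```

```bash
python3 - <<'E'
from fit import *
a=np.radians(-11.31); ex=np.array([np.cos(a),np.sin(a)]); ey=np.array([-np.sin(a),np.cos(a)])
for n in("top","scene"):
    c=dict(np.load(n+"0.npz")); P=cv2.medianBlur(np.load(n+"P.npy").astype(np.float32),3); z=P[...,2]-(0.0017 if n=="top" else 0)
    X=P[...,:2]@ex; Y=P[...,:2]@ey; x,y=P[...,0],P[...,1]
    reg=(y>-.2)&(y<.35)&(x>.33)&(x<.6+0.2*y+.03)
    bed=reg&(abs(z-.035)<.006)
    pr=lambda v:np.percentile(v,[.5,2,50,98,99.5]).round(4)
    print(n,"bed X",pr(X[bed]),"Y",pr(Y[bed]))
    f=reg&(abs(z-.064)<.006)
    for lo,hi in((-.25,-.02),(-.02,.1)):
        k=f&(Y>lo)&(Y<hi)&(X>.49); print("fence X",pr(X[k]),"Y",pr(Y[k]))
    g=reg&(z>.095)&(z<.125); 
    if g.any():print("grip",pr(X[g]),pr(Y[g]))
    p=reg&(z>.06)&(z<.08)&(X<.49); print("plate",pr(X[p]),pr(Y[p]))
    b=(z>.015)&(y<-.22)&(y>-.48)&(x>.38)&(x<.66)
    for k in comp(b): 
        q=P[k]; print("bar",k.sum(),np.median(z[k]),rect(q))
# slot in top image: minimum of brightness along Y for rows X
c=dict(np.load("top0.npz")); g=cv2.cvtColor(c["pixels"],cv2.COLOR_RGB2GRAY)
for Xo in(.36,.40,.42,.44,.46):
    Ys=np.arange(-.08,.03,.0005); W=np.c_[Xo*ex[0]+Ys*ey[0],Xo*ex[1]+Ys*ey[1],np.full(len(Ys),.035)]
    u=proj(c,W).astype(np.float32); v=cv2.remap(g,u[:,0].reshape(1,-1),u[:,1].reshape(1,-1),cv2.INTER_LINEAR)[0].astype(float)
    d=np.clip(np.median(v)-6-v,0,None); print("slot",Xo,Ys[v.argmin()].round(4),v.min(),np.median(v),(d*Ys).sum()/d.sum())
E
```

```text
top bed X [0.3806 0.3831 0.4649 0.5893 0.6066] Y [-0.0258 -0.0196  0.1723  0.3911  0.3983]
fence X [0.4989 0.4989 0.5033 0.5109 0.5109] Y [-0.0231 -0.023  -0.0211 -0.0201 -0.0201]
fence X [0.4946 0.4948 0.5018 0.5103 0.5106] Y [-0.019  -0.0173  0.0395  0.0969  0.0987]
grip [0.4941 0.4943 0.5985 0.6162 0.6168] [0.1193 0.121  0.1568 0.3392 0.3417]
plate [0.4258 0.4271 0.4663 0.4898 0.4899] [0.2943 0.2945 0.2988 0.3381 0.343 ]
bar 362 0.026775528 (array([ 520.2, -470.4]), array([279.3,   7.6]), 0.64)
bar 501 0.025730561 (array([ 594.7, -340.9]), array([159. ,  26.6]), -86.22)
bar 1005 0.03786585 (array([ 462.9, -345.8]), array([200.1,  40.5]), -86.01)
scene bed X [0.38   0.383  0.4593 0.5948 0.6138] Y [-0.03   -0.0287  0.1037  0.3748  0.3902]
fence X [0.4943 0.4943 0.5024 0.5082 0.5082] Y [-0.0254 -0.0253 -0.0241 -0.0202 -0.0201]
fence X [0.4924 0.4931 0.504  0.5089 0.509 ] Y [-0.0192 -0.0177  0.0362  0.0972  0.099 ]
grip [0.4937 0.4939 0.6052 0.617  0.6176] [0.1166 0.117  0.1307 0.3233 0.3305]
plate [0.4231 0.4237 0.4534 0.4863 0.4883] [0.2918 0.2919 0.2935 0.3    0.3003]
bar 2300 0.037960485 (array([ 461. , -347.7]), array([200.8,  42.4]), -86.1)
bar 1277 0.026089896 (array([ 593.5, -343.1]), array([161. ,  27.6]), -86.32)
bar 352 0.029261075 (array([ 480.8, -471.7]), array([199.6,   5.9]), 0.55)
slot 0.36 0.026 120.0 125.0 nan
slot 0.4 -0.0285 116.0 124.0 -0.027624999999999955
slot 0.42 -0.0285 116.0 125.0 -0.02758333333333329
slot 0.44 -0.029 117.0 125.0 -0.028318181818181777
slot 0.46 -0.0285 118.0 126.0 -0.02745454545454541<stdin>:24: RuntimeWarning: invalid value encountered in scalar divide
```

```bash
cat > scan.py <<'E'
from fit import *
a=np.radians(-11.31); ex=np.array([np.cos(a),np.sin(a)]); ey=np.array([-np.sin(a),np.cos(a)])
def scan(c,X,Y0,Y1,z=.035):
    g=cv2.cvtColor(c["pixels"],cv2.COLOR_RGB2GRAY)
    Ys=np.arange(Y0,Y1,.0005); W=np.c_[X*ex[0]+Ys*ey[0],X*ex[1]+Ys*ey[1],np.full(len(Ys),z)]
    u=proj(c,W).astype(np.float32); v=cv2.remap(g,u[:,0].reshape(1,-1),u[:,1].reshape(1,-1),cv2.INTER_LINEAR)[0].astype(float)
    d=np.clip(np.median(v)-5-v,0,None); w=abs(Ys-Ys[v.argmin()])<.006; d=d*w
    return round((d*Ys).sum()/(d.sum()+1e-9),4),v.min(),np.median(v)
E
python3 - <<'E'
from scan import *
for n in("top","scene"):
    c=dict(np.load(n+"0.npz"))
    for X in(.40,.42,.44,.46,.48): print(n,"slot",X,scan(c,X,.12,.17))
    for X in(.40,.405,.41): print(n,"tick50",X,scan(c,X,.187,.197),"100",scan(c,X,.237,.247),"200",scan(c,X,.337,.347))
c=dict(np.load("top0.npz"))
P=cv2.medianBlur(np.load("topP.npy").astype(np.float32),3); z=P[...,2]-.0017
g=(z>.1)&(z<.12)&(P[...,0]>.5)&(P[...,0]<.6)&(P[...,1]>.17)&(P[...,1]<.27)
X=P[g][:,:2]@ex;Y=P[g][:,:2]@ey; print("grip",X.min(),X.max(),Y.min(),Y.max())
for m in "scene",:
  pass
E
```

```text
top slot 0.4 (np.float64(0.1423), np.float64(110.0), np.float64(129.0))
top slot 0.42 (np.float64(0.1422), np.float64(95.0), np.float64(124.0))
top slot 0.44 (np.float64(0.1424), np.float64(89.0), np.float64(125.0))
top slot 0.46 (np.float64(0.1427), np.float64(86.0), np.float64(122.0))
top slot 0.48 (np.float64(0.1426), np.float64(91.0), np.float64(120.0))
top tick50 0.4 (np.float64(0.0), np.float64(113.0), np.float64(118.0)) 100 (np.float64(0.0), np.float64(113.0), np.float64(118.0)) 200 (np.float64(0.3431), np.float64(109.0), np.float64(115.5))
top tick50 0.405 (np.float64(0.0), np.float64(112.0), np.float64(117.0)) 100 (np.float64(0.0), np.float64(113.0), np.float64(118.0)) 200 (np.float64(0.0), np.float64(112.0), np.float64(115.5))
top tick50 0.41 (np.float64(0.0), np.float64(114.0), np.float64(117.0)) 100 (np.float64(0.0), np.float64(114.0), np.float64(117.0)) 200 (np.float64(0.0), np.float64(112.0), np.float64(116.5))
scene slot 0.4 (np.float64(0.1321), np.float64(170.0), np.float64(194.0))
scene slot 0.42 (np.float64(0.1402), np.float64(124.0), np.float64(169.0))
scene slot 0
[... 190 characters left out ...]
0), np.float64(165.0))
scene tick50 0.4 (np.float64(0.1902), np.float64(176.0), np.float64(183.0)) 100 (np.float64(0.0), np.float64(183.0), np.float64(186.0)) 200 (np.float64(0.3382), np.float64(100.0), np.float64(125.5))
scene tick50 0.405 (np.float64(0.0), np.float64(178.0), np.float64(182.0)) 100 (np.float64(0.0), np.float64(181.0), np.float64(186.0)) 200 (np.float64(0.3382), np.float64(100.0), np.float64(125.5))
scene tick50 0.41 (np.float64(0.1895), np.float64(174.0), np.float64(181.0)) 100 (np.float64(0.0), np.float64(179.0), np.float64(182.0)) 200 (np.float64(0.3382), np.float64(101.0), np.float64(124.5))
grip 0.49421104777307945 0.5119973378810799 0.30655336646245607 0.34181745434954
```

```bash
cat > go.py <<'E'
import sys
from h import *
# go.py x y z yawdeg : tool shift for world target ; cutter coords: go.py c xc yc z yaw
def W(xc,yc,X0=.475,Y0=.1412):
    a=np.radians(-11.31); ex=np.array([np.cos(a),np.sin(a)]); ey=np.array([-np.sin(a),np.cos(a)])
    return (X0+xc)*ex+(Y0+yc)*ey
s=bot.read_state(); Rm=R.from_rotvec(s["tcp_rot"]).as_matrix()
A=sys.argv[1:]
yaw0=np.degrees(np.arctan2(Rm[1,0],Rm[0,0]))
print("t",s["time"],"pos",s["tool_pos"].round(4),"yaw",yaw0.round(2),"tilt",Rm[2,2].round(5),"q6",s["q"][5].round(3),"F",s["wrist_force"].round(2),"w",round(s["width"],3))
if A:
    if A[0]=="c": x,y=W(float(A[1])/1e3,float(A[2])/1e3); z,yaw=float(A[3]),float(A[4])
    else: x,y,z,yaw=map(float,A)
    d=Rm.T@(np.array([x,y,z])-s["tool_pos"]); print("shift",(d*1000).round(1),"turn",round(-(yaw-yaw0),2),"target",x,y,z)
E
python3 go.py .42 .1 .25 168.69; python3 go.py c 28 181.7 .2 168.69
```

```text
t 0.2 pos [ 0.2482 -0.6272  0.2304] yaw 21.59 tilt -1.0 q6 -0.037 F [ 0.06  0.25 -0.62] w 1.003
shift [ 427.3 -613.   -18.6] turn -147.1 target 0.42 0.1 0.25
t 0.2 pos [ 0.2482 -0.6272  0.2304] yaw 21.59 tilt -1.0 q6 -0.037 F [ 0.06  0.25 -0.62] w 1.003
shift [ 597.7 -672.4   31.4] turn -147.1 target 0.5565582368123776 0.2179824282741556 0.2
```

Call:
{"method": "move_arm", "body": {"steps": [[427,-613,-19,-147.1,100],[427,-613,-19,-147.1,100],[427,-613,-19,-147.1,100],[427,-613,-19,-147.1,100],[427,-613,-19,-147.1,100],[427,-613,-19,-147.1,100],[427,-613,-19,-147.1,100],[427,-613,-19,-147.1,100],[427,-613,-19,-147.1,100],[427,-613,-19,-147.1,100],[427,-613,-19,-147.1,100],[427,-613,-19,-147.1,100],[427,-613,-19,-147.1,100],[427,-613,-19,-147.1,100],[427,-613,-19,-147.1,100],[427,-613,-19,-147.1,100],[427,-613,-19,-147.1,100],[427,-613,-19,-147.1,100],[427,-613,-19,-147.1,100],[427,-613,-19,-147.1,100]]}}

```text
time: 2.2
tool_pos: [0.4198, 0.0991, 0.2502]
tcp_rot: [0.315, 3.126, -0.0]
wrist_force: [0.6, -0.1, -0.5]
width: 1.002
```

```bash
python3 go.py c 28 181.7 .16 168.69
```

```text
t 2.2 pos [0.4198 0.0991 0.2502] yaw 168.5 tilt -1.0 q6 -1.196 F [ 0.6  -0.1  -0.46] w 1.002
shift [-110.3  143.8   90.2] turn -0.19 target 0.5565582368123776 0.2179824282741556 0.16
```

Call:
{"method": "move_arm", "body": {"steps": [[-40,50,30,-0.2,100],[-80,100,60,-0.2,100],[-110,143.8,90,-0.2,100],[-110.3,143.8,90,-0.2,100],[-110.3,143.8,90,-0.2,100]]}}

```text
time: 2.7
tool_pos: [0.5568, 0.2202, 0.1541]
tcp_rot: [-0.306, -3.12, 0.004]
wrist_force: [-1.2, -0.1, 0.3]
width: 1.0
```

```bash
python3 go.py c 28 181.7 .085 168.69; python3 - <<'E'
from h import *
c=cam("top"); save(c,"t1.png",(130,80,330,240),4)
c=cam("scene"); save(c,"s1.png",(180,50,420,250),3)
E
```

```text
t 2.7 pos [0.5568 0.2202 0.1541] yaw 168.81 tilt -0.99997 q6 -1.041 F [-1.16 -0.11  0.29] w 1.0
shift [-0.6 -2.  69.1] turn 0.12 target 0.5565582368123776 0.2179824282741556 0.085
```

View pics/s1.png

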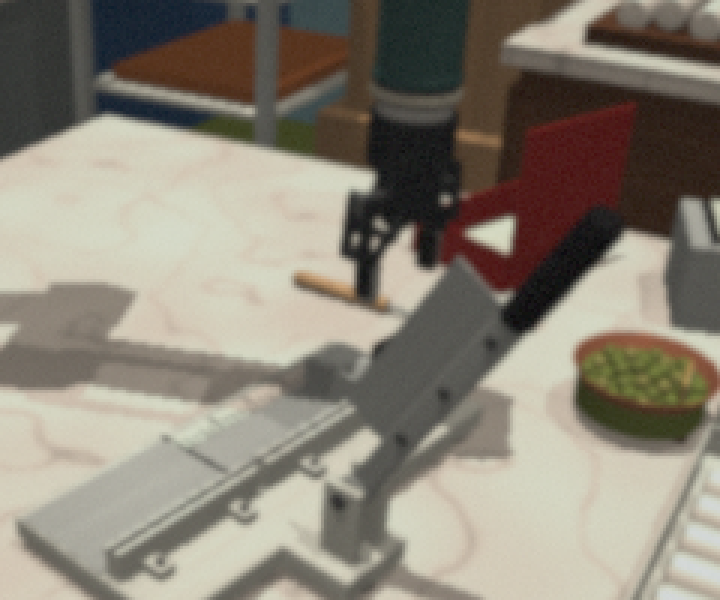

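View pics/t1.png

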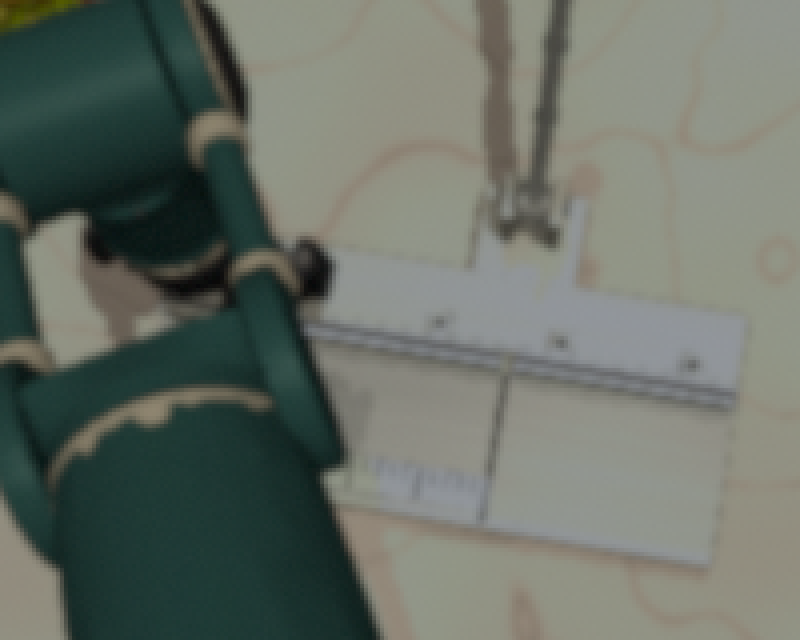

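Scene view: the open gripper is above the stop, clear of the lever (lever handle at ~(560,260)). Descend around the grip next.

Call:
{"method": "move_arm", "body": {"steps": [[-0.6,-2,15,0.1,100],[-0.6,-2,30,0.1,100],[-0.6,-2,45,0.1,100],[-0.6,-2,60,0.1,100],[-0.6,-2,69,0.1,100],[-0.6,-2,69,0.1,100],[-0.6,-2,69,0.1,100]]}}

```text
time: 3.5
tool_pos: [0.5564, 0.2167, 0.0911]
tcp_rot: [-0.307, -3.126, 0.0]
wrist_force: [0.3, 0.4, 0.3]
width: 1.002
```

```bash
python3 go.py c 28 181.7 .085 168.69; python3 - <<'E'
from h import *
c=cam("scene"); save(c,"s2.png",(230,100,370,220),5)
E
```

```text
t 3.5 pos [0.5564 0.2167 0.0911] yaw 168.79 tilt -1.0 q6 -1.045 F [0.33 0.44 0.25] w 1.002
shift [0.  1.3 6.1] turn 0.1 target 0.5565582368123776 0.2179824282741556 0.085
```

View pics/s2.png

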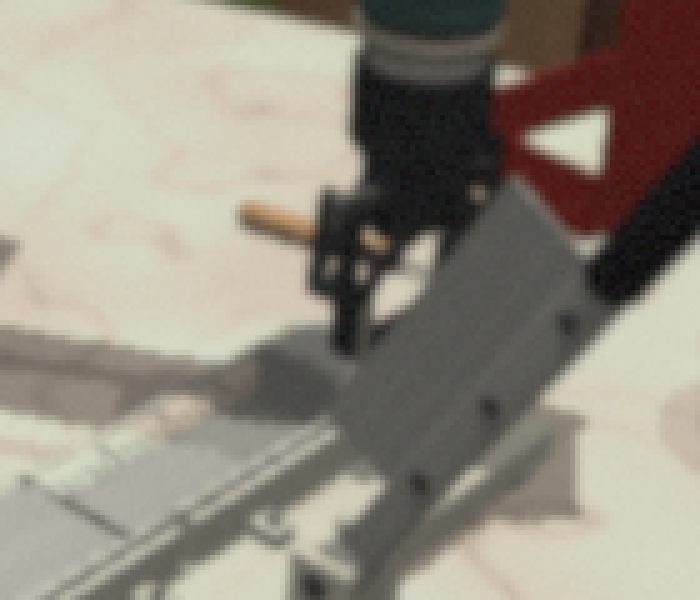

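Call:
{"method": "move_arm", "body": {"newtons": 40, "steps": [[0,1.3,6,0,100],[0,1.3,6,0,100],[0,1.3,6,0,0],[0,1.3,6,0,0],[0,1.3,6,0,0],[0,1.3,6,0,0],[0,1.3,6,0,0],[0,1.3,6,0,0],[0,1.3,6,0,0],[0,1.3,6,0,0]]}}

```text
time: 4.55
tool_pos: [0.557, 0.2186, 0.0858]
tcp_rot: [0.307, 3.126, 0.002]
wrist_force: [-1.6, 4.4, 4.7]
width: 0.415
```

```bash
python3 go.py c 28 130 .085 168.69
```

```text
t 4.55 pos [0.557  0.2186 0.0858] yaw 168.78 tilt -1.0 q6 -1.043 F [-1.59  4.39  4.73] w 0.415
shift [  0.4 -52.4   0.8] turn 0.09 target 0.5464189728779106 0.16728641929053623 0.085
```

Call:
{"method": "move_arm", "body": {"steps": [[0,-4,0,0,0],[0,-8,0,0,0],[0,-13,0,0,0],[0,-18,0,0,0],[0,-23,0,0,0],[0,-28,0,0,0],[0,-33,0,0,0],[0,-38,0,0,0],[0,-43,0,0,0],[0,-47,0,0,0],[0,-50,0,0,0],[0,-52,0,0,0],[0,-52,0,0,0],[0,-52,0,0,0],[0,-52,0,0,0]]}}

```text
time: 6.05
tool_pos: [0.5472, 0.1698, 0.0858]
tcp_rot: [0.308, 3.125, 0.007]
wrist_force: [-0.1, 11.6, 2.2]
width: 0.415
```

```bash
python3 go.py c 28 130 .085 168.69;  python3 - <<'E'
from h import *
c=cam("scene"); save(c,"s3.png",(230,100,370,220),5)
c=cam("top"); save(c,"t3.png",(130,80,330,240),4)
E
```

```text
t 6.05 pos [0.5472 0.1698 0.0858] yaw 168.76 tilt -0.99999 q6 -1.122 F [-0.11 11.63  2.16] w 0.415
shift [ 0.2 -2.7  0.8] turn 0.07 target 0.5464189728779106 0.16728641929053623 0.085
```

View pics/s3.png

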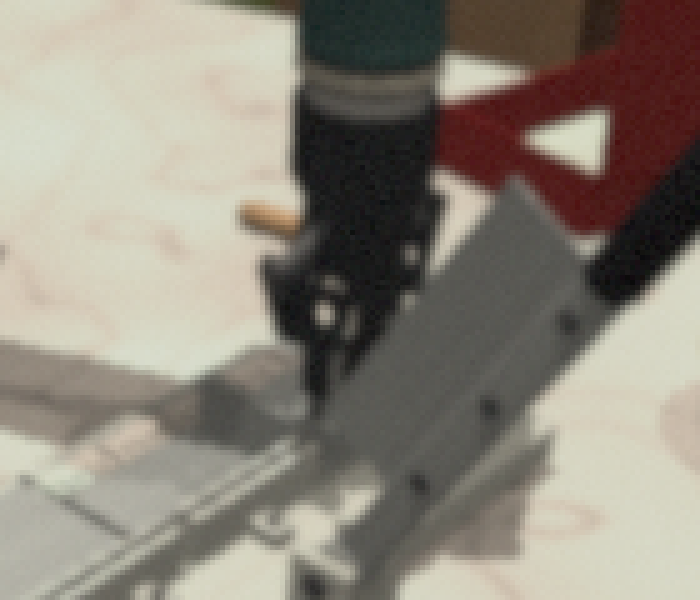

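View pics/t3.png

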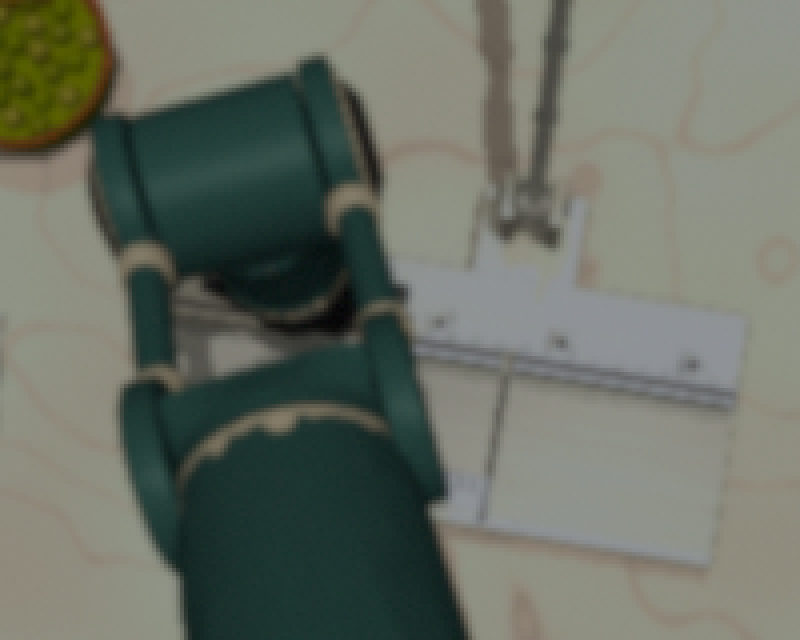

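Call:
{"method": "move_arm", "body": {"steps": [[0,-1,0,0,0],[0,-2,0,0,0],[0,-2.4,0,0,0],[0,-2.4,0,0,0],[0,-2.4,0,0,0],[0,-2.4,0,0,0]]}}

```text
time: 6.75
tool_pos: [0.5467, 0.1678, 0.0858]
tcp_rot: [0.308, 3.125, 0.008]
wrist_force: [0.4, 14.7, 2.2]
width: 0.41
```

```bash
python3 go.py c 28 130 .085 168.69
```

```text
t 6.75 pos [0.5467 0.1678 0.0858] yaw 168.76 tilt -0.99999 q6 -1.126 F [ 0.37 14.75  2.2 ] w 0.41
shift [ 0.2 -0.6  0.8] turn 0.07 target 0.5464189728779106 0.16728641929053623 0.085
```

Within 1 mm. Unload, open, lift away.

Call:
{"method": "move_arm", "body": {"steps": [[0,1,0,0,0],[0,2,0,0,0],[0,2.4,0,0,0],[0,2.4,0,0,100],[0,2.4,0,0,100],[0,2.4,0,0,100],[0,2.4,0,0,100],[0,2.4,0,0,100],[0,2.4,0,0,100],[0,2.4,-20,0,100],[0,2.4,-50,0,100],[0,2.4,-90,0,100],[40,2.4,-130,0,100],[80,2.4,-150,0,100],[80,2.4,-150,0,100]]}}

```text
time: 8.25
tool_pos: [0.4669, 0.1839, 0.2399]
tcp_rot: [0.304, 3.122, 0.005]
wrist_force: [0.7, -0.6, 0.2]
width: 1.001
```

```bash
python3 go.py .462 -.3468 .2 93.9
```

```text
t 8.25 pos [0.4669 0.1839 0.2399] yaw 168.88 tilt -0.99998 q6 -1.052 F [ 0.72 -0.59  0.2 ] w 1.001
shift [ -97.4 -521.8   38.4] turn 74.98 target 0.462 -0.3468 0.2
```

Call:
{"method": "move_arm", "body": {"steps": [[-97,-522,38,75,100],[-97,-522,38,75,100],[-97,-522,38,75,100],[-97,-522,38,75,100],[-97,-522,38,75,100],[-97,-522,38,75,100],[-97,-522,38,75,100],[-97,-522,38,75,100],[-97,-522,38,75,100],[-97,-522,38,75,100],[-97,-522,38,75,100],[-97,-522,38,75,100],[-97,-522,38,75,100],[-97,-522,38,75,100],[-97,-522,38,75,100],[-97,-522,38,75,100]]}}

```text
time: 9.85
tool_pos: [0.462, -0.3473, 0.1975]
tcp_rot: [2.145, 2.295, 0.0]
wrist_force: [0.0, -0.2, 0.8]
width: 0.998
```

```bash
python3 go.py .462 -.3468 .022 93.95; python3 - <<'E'
from scan import *
c=cam("top"); np.savez("top1.npz",**c); save(c,"t4.png",(155,125,325,230),4.7)
s=cam("scene"); np.savez("scene1.npz",**s); save(s,"s4.png",(0,120,300,384),2.6)
for n,c,Y0 in(("top",c,.1425),("scene",s,.1399)):
    vv,uu=np.mgrid[0:384,0:512]; P=deep(c,np.c_[uu.ravel(),vv.ravel()]).reshape(384,512,3)
    P=cv2.medianBlur(P.astype(np.float32),3); z=P[...,2]-(.0017 if n=="top" else 0)
    X=P[...,:2]@ex;Y=P[...,:2]@ey
    g=(z>.095)&(z<.125)&(X>.47)&(X<.53)&(Y>.2)&(Y<.36)
    if g.any(): print(n,"grip Y",Y[g].min(),Y[g].max(),"s",(Y[g].min()+Y[g].max())/2-.03-Y0)
    p=(z>.062)&(z<.082)&(X>.43)&(X<.485)&(Y>.2)&(Y<.32)
    print("plate Y",np.percentile(Y[p],[1,50,99]),"face s",np.percentile(Y[p],1)-Y0)
    print([scan(c,q,.12,.17) for q in(.42,.44,.46)])
E
```

```text
t 9.85 pos [ 0.462  -0.3473  0.1975] yaw 93.88 tilt -1.0 q6 -0.755 F [ 0.03 -0.17  0.83] w 0.998
shift [ 5.000e-01 -1.000e-01  1.755e+02] turn -0.07 target 0.462 -0.3468 0.022
top grip Y 0.25412825063208483 0.2905222190925883 s 0.09982523486233658
plate Y [0.24239846 0.24568123 0.25065067] face s 0.09989846036486708
[(np.float64(0.1422), np.float64(99.0), np.float64(129.0)), (np.float64(0.1425), np.float64(93.0), np.float64(129.0)), (np.float64(0.1428), np.float64(88.0), np.float64(127.0))]
scene grip Y 0.25238238869188784 0.2873044395599034 s 0.09994341412589564
plate Y [0.23966624 0.24112879 0.24793843] face s 0.09976623867270457
[(np.float64(0.1402), np.float64(131.0), np.float64(179.0)), (np.float64(0.1398), np.float64(130.0), np.float64(181.0)), (np.float64(0.14), np.float64(135.0), np.float64(180.0))]
```

View pics/t4.png

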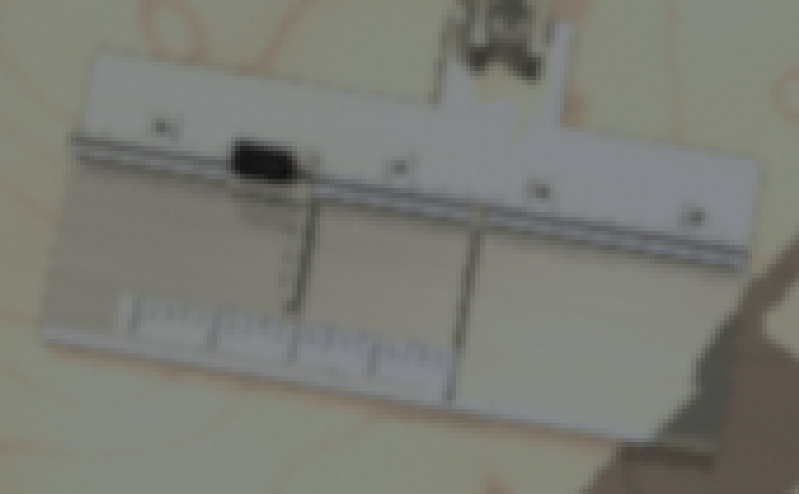

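View pics/s4.png

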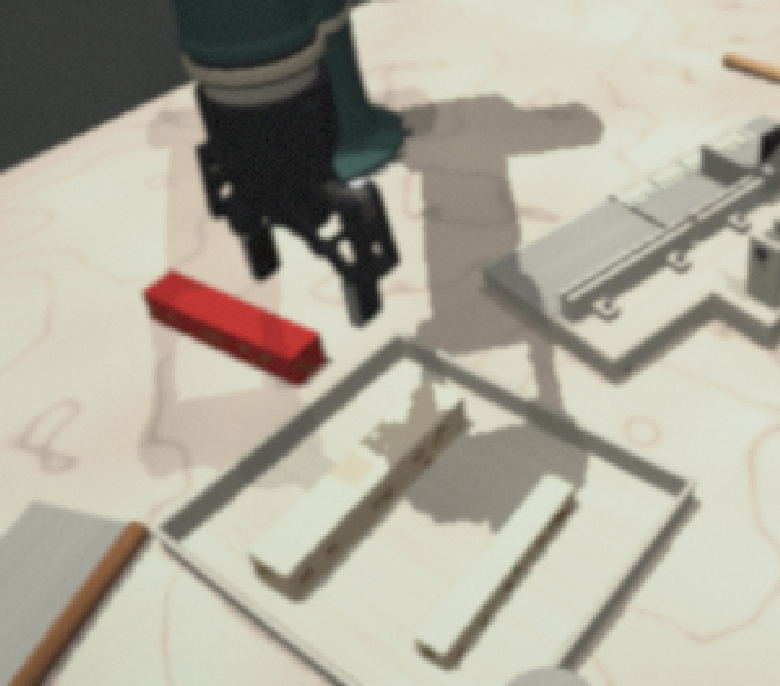

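Stop at 99.9 mm in both views and let go; the gripper is over the big bar, which is parallel to the jaw gap. Descend and grip.

Call:
{"method": "move_arm", "body": {"newtons": 40, "steps": [[0.5,0,40,0,100],[0.5,0,80,0,100],[0.5,0,120,0,100],[0.5,0,145,0,100],[0.5,0,165,0,100],[0.5,0,178,0,100],[0.5,0,185,0,100],[0.5,0,185,0,100],[0.5,0,185,0,0],[0.5,0,185,0,0],[0.5,0,185,0,0],[0.5,0,185,0,0],[0.5,0,185,0,0],[0.5,0,185,0,0],[0.5,0,185,0,0],[0.5,0,185,0,0]]}}

```text
time: 11.55
tool_pos: [0.4623, -0.3485, 0.0136]
tcp_rot: [2.146, 2.292, -0.0]
wrist_force: [-1.4, 0.4, 6.0]
width: 0.462
```

```bash
python3 go.py;
```

```text
t 11.55 pos [ 0.4623 -0.3485  0.0136] yaw 93.79 tilt -1.0 q6 -0.755 F [-1.38  0.38  6.04] w 0.462
```

Call:
{"method": "move_arm", "body": {"steps": [[0,0,-10,0,0],[0,0,-30,0,0],[0,0,-60,0,0],[0,0,-100,0,0],[0,0,-140,0,0],[0,0,-150,0,0],[0,0,-150,0,0],[0,0,-150,0,0],[0,0,-150,0,0]]}}

```text
time: 12.45
tool_pos: [0.4599, -0.3463, 0.1589]
tcp_rot: [-2.143, -2.289, 0.001]
wrist_force: [0.3, 0.2, -4.2]
width: 0.463
```

```bash
python3 go.py c -45 -10 .163 78.69;  python3 - <<'E'
from fit import *
s=cam("scene"); save(s,"s5.png",(0,120,300,384),2.6)
P=deep(s,np.c_[np.mgrid[0:384,0:512][1].ravel(),np.mgrid[0:384,0:512][0].ravel()]).reshape(384,512,3).astype(np.float32); P=cv2.medianBlur(P,3)
px=s["pixels"].astype(int); br=px.min(2)>120
for zlo,zhi in((.165,.2),):
    m=(P[...,2]>zlo)&(P[...,2]<zhi)&br&(P[...,0]<.6)&(P[...,0]>.35)&(P[...,1]<-.2)
    for k in comp(m): print(k.sum(),np.median(P[k][:,2]),rect(P[k]))
E
```

```text
t 12.45 pos [ 0.4599 -0.3463  0.1589] yaw 93.79 tilt -0.99998 q6 -0.755 F [ 0.26  0.19 -4.17] w 0.463
shift [390.6  13.3  -2.6] turn 15.1 target 0.44738017971292837 0.04432171928104625 0.163
236 0.18375337 (array([ 454.6, -269.8]), array([49.2, 41.1]), -89.74)
901 0.18328846 (array([ 463.9, -400.6]), array([88.9, 41.1]), -84.98)
```

View pics/s5.png

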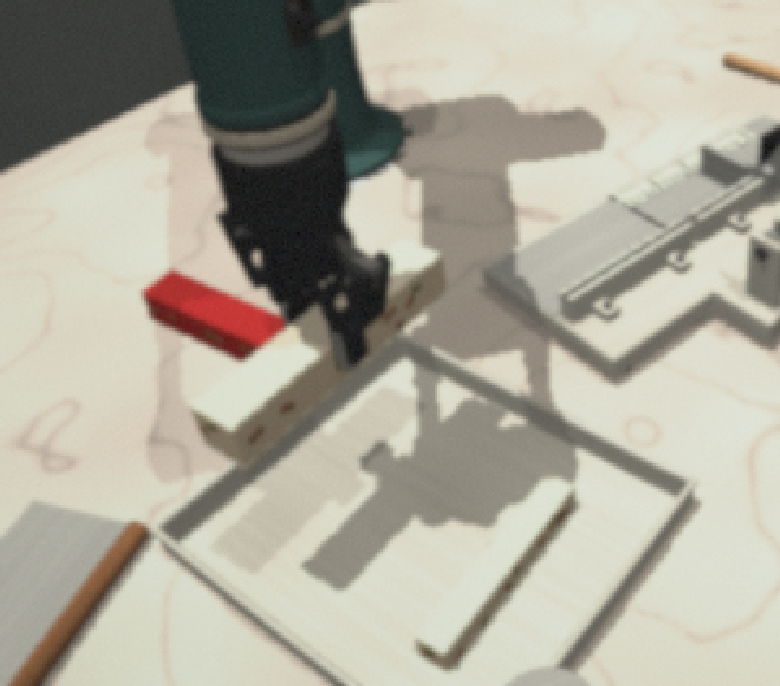

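Call:
{"method": "move_arm", "body": {"steps": [[20,1,0,1,0],[55,2,0,2,0],[95,3,0,4,0],[135,5,0,6,0],[175,6,0,8,0],[215,8,0,10,0],[255,9,0,12,0],[295,11,0,14,0],[335,12,0,15.1,0],[365,13,0,15.1,0],[383,13.3,0,15.1,0],[390.6,13.3,0,15.1,0],[390.6,13.3,0,15.1,0],[390.6,13.3,0,15.1,0],[390.6,13.3,0,15.1,0]]}}

```text
time: 14.0
tool_pos: [0.4491, 0.0418, 0.1619]
tcp_rot: [-2.431, -1.99, 0.001]
wrist_force: [0.6, -0.1, -3.5]
width: 0.462
```

```bash
python3 go.py c -45 -10 .047 78.69;  python3 - <<'E'
from h import *
s=cam("scene"); save(s,"s6.png",(150,100,350,260),3.9)
E
```

```text
t 14.0 pos [0.4491 0.0418 0.1619] yaw 78.62 tilt -1.0 q6 0.237 F [ 0.58 -0.11 -3.48] w 0.462
shift [  2.2  -2.1 114.9] turn -0.07 target 0.44738017971292837 0.04432171928104625 0.047
```

View pics/s6.png

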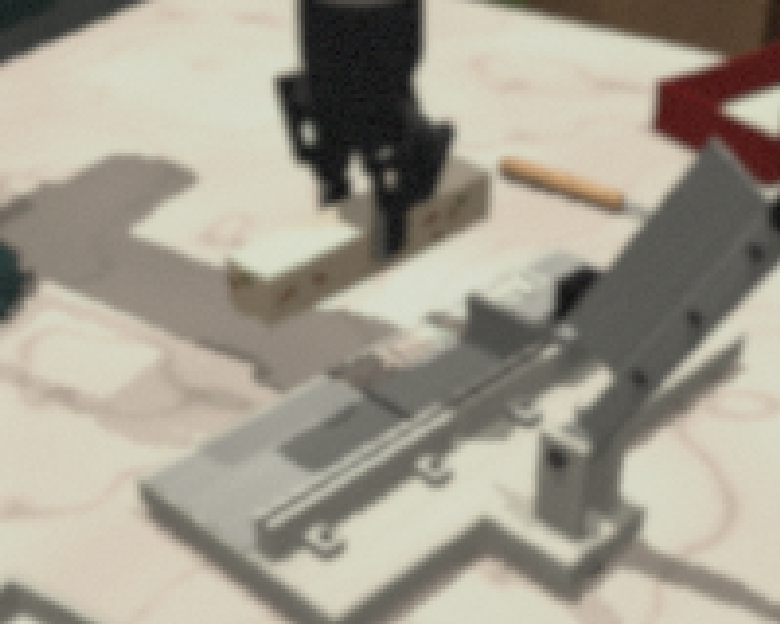

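Call:
{"method": "move_arm", "body": {"steps": [[1,-1,25,0,0],[2,-2,50,0,0],[2,-2,70,0,0],[2,-2,85,0,0],[2,-2,95,0,0],[2,-2,102,0,0],[2,-2,107,0,0],[2,-2,110,0,0],[2,-2,112,0,0],[2,-2,112,0,0],[2,-2,112,0,0]]}}

```text
time: 15.15
tool_pos: [0.448, 0.0452, 0.0507]
tcp_rot: [2.429, 1.992, 0.001]
wrist_force: [-0.5, -0.5, -3.5]
width: 0.462
```

```bash
python3 go.py c -45 -10 .046 78.69
```

```text
t 15.15 pos [0.448  0.0452 0.0507] yaw 78.7 tilt -1.0 q6 0.243 F [-0.48 -0.54 -3.48] w 0.462
shift [-1.  -0.4  4.7] turn 0.01 target 0.44738017971292837 0.04432171928104625 0.046
```

Call:
{"method": "move_arm", "body": {"steps": [[0,0,1,0,0],[0,0,2,0,0],[0,0,3,0,0],[0,0,4,0,0],[0,0,5,0,0],[0,0,5,0,0]]}}

```text
time: 15.75
tool_pos: [0.4476, 0.0452, 0.0456]
tcp_rot: [-2.43, -1.992, 0.0]
wrist_force: [-2.6, -0.6, 0.4]
width: 0.46
```

Call:
{"method": "move_arm", "body": {"steps": [[0,0,0,0,100],[0,0,0,0,100],[0,0,0,0,100],[0,0,0,0,100],[0,0,0,0,100],[0,0,-10,0,100],[0,0,-30,0,100],[0,0,-60,0,100],[0,-30,-80,-8,100],[0,-50,-80,-16,100],[0,-50,-80,-24,100],[0,-50,-80,-32,100],[0,-50,-80,-40,100],[0,-50,-80,-48,100],[0,-50,-80,-56,100],[0,-50,-80,-64,100],[0,-50,-80,-72,100],[0,-50,-80,-80,100],[0,-50,-80,-88,100],[0,-50,-80,-90,100]]}}

```text
time: 17.75
tool_pos: [0.3988, 0.055, 0.1261]
tcp_rot: [0.304, 3.126, 0.0]
wrist_force: [0.1, -0.1, 0.0]
width: 1.003
```

```bash
cat > bar.py <<'E'
from scan import *
import sys
for n,Y0,X0 in(("top",.1425,.475),("scene",.1399,.4743)):
    c=cam(n); save(c,n+sys.argv[1]+".png",(155,110,325,230) if n=="top" else (150,100,350,260),4.5 if n=="top" else 3.9)
    vv,uu=np.mgrid[0:384,0:512]; P=deep(c,np.c_[uu.ravel(),vv.ravel()]).reshape(384,512,3)
    P=cv2.medianBlur(P.astype(np.float32),3); z=P[...,2]-(.0017 if n=="top" else 0)
    X=P[...,:2]@ex-X0;Y=P[...,:2]@ey-Y0
    px=c["pixels"].astype(int)
    m=(z>.0665)&(z<.077)&(X>-.12)&(X<.06)&(Y>-.2)&(Y<.13)
    for k in comp(m):
        Q=np.stack([X[k],Y[k]],1); print(n,"bar comp",k.sum(),"z",np.median(z[k]).round(4),"X",np.percentile(X[k],[.5,50,99.5]).round(4),"Y",np.percentile(Y[k],[.5,99.5]).round(4),rect(Q))
    g=(z>.095)&(z<.125)&(X>0)&(X<.055)&(Y>.06)&(Y<.22)
    if g.any(): print(n,"stop by grip",((Y[g].min()+Y[g].max())/2-.03).round(4))
    L=(z>.12)&(X>.06)&(abs(Y)<.1); 
E
python3 go.py c -97 -10 .033 168.69; python3 bar.py 7
```

```text
t 17.75 pos [0.3988 0.055  0.1261] yaw 168.9 tilt -1.0 q6 -1.302 F [ 0.07 -0.13  0.  ] w 1.003
shift [ 2.3 -0.9 93.1] turn 0.21 target 0.39638999659594176 0.054519818402753786 0.033
top bar comp 57 z 0.0726 X [-0.0105  0.0124  0.026 ] Y [0.0987 0.1287] (array([  4.9, 109.1]), array([35.4, 29. ]), 22.13)
top stop by grip 0.1003
scene bar comp 820 z 0.0702 X [-0.0645 -0.0391  0.0414] Y [-0.1064  0.1089] (array([-36.7,  12.3]), array([238.3,  94.7]), 72.16)
scene stop by grip 0.0995
```

View pics/scene7.png

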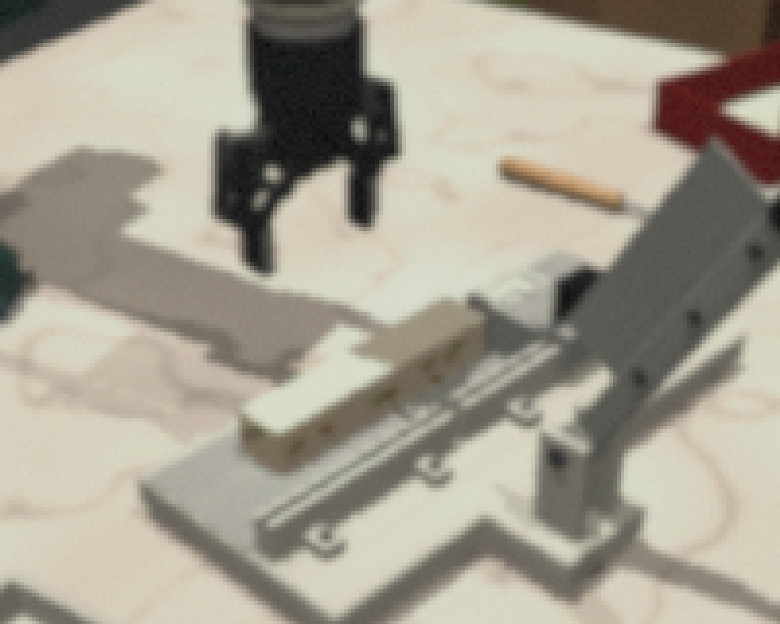

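View pics/top7.png

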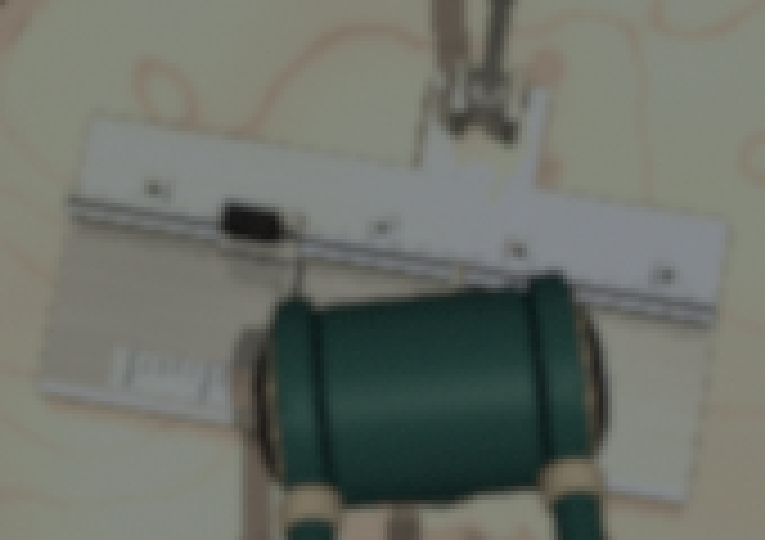

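Call:
{"method": "move_arm", "body": {"steps": [[2.3,0,30,0.2,100],[2.3,0,60,0.2,100],[2.3,0,80,0.2,100],[2.3,0,90,0.2,100],[2.3,0,93,0.2,100],[2.3,0,93,0.2,100],[2.3,0,93,0.2,100]]}}

```text
time: 18.55
tool_pos: [0.3975, 0.0555, 0.0334]
tcp_rot: [0.315, 3.124, 0.001]
wrist_force: [0.1, 0.4, -0.2]
width: 1.0
```

```bash
python3 go.py c -31 -10 .033 168.69;  python3 bar.py 8
```

```text
t 18.55 pos [0.3975 0.0555 0.0334] yaw 168.48 tilt -1.0 q6 -1.293 F [ 0.06  0.36 -0.15] w 1.0
shift [-65.1  -1.    0.5] turn -0.21 target 0.4611083059367324 0.041576077209817305 0.033
top bar comp 106 z 0.0731 X [-0.0481  0.0009  0.0433] Y [0.0959 0.1292] (array([ -1.5, 113.8]), array([91.6, 34. ]), -4.76)
top bar comp 31 z 0.0701 X [-0.031  -0.0258 -0.023 ] Y [0.0438 0.0897] (array([-27. ,  66.6]), array([46.9,  7.3]), -87.13)
top bar comp 71 z 0.0705 X [-0.0646 -0.0401 -0.0237] Y [-0.1072 -0.0899] (array([ -43.9, -100.6]), array([42.8, 14.7]), 9.62)
top stop by grip 0.1002
scene bar comp 826 z 0.0702 X [-0.0648 -0.0391  0.0425] Y [-0.1065  0.1105] (array([-38.3,  12.9]), array([237.9,  96.9]), 71.86)
scene stop by grip 0.1004
```

View pics/scene8.png

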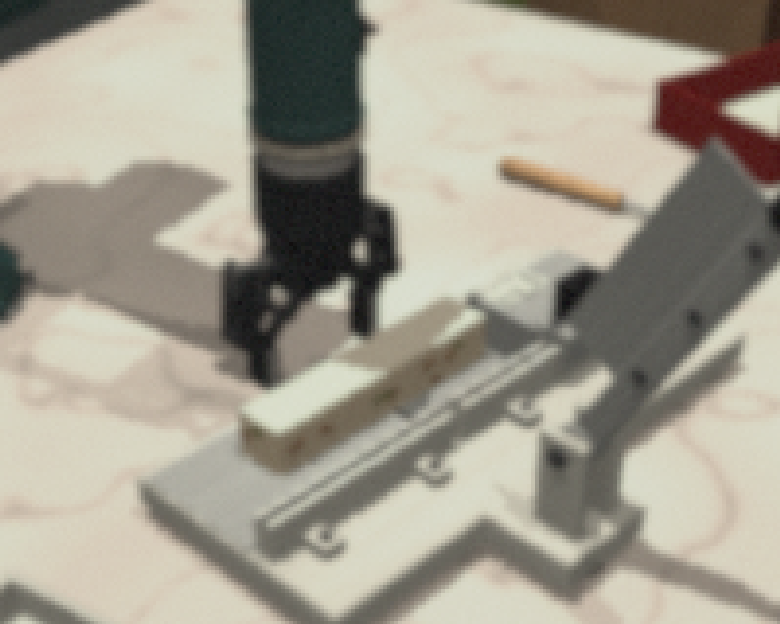

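Call:
{"method": "move_arm", "body": {"steps": [[-5,0,0,-0.1,100],[-10,0,0,-0.1,100],[-15,0,0,-0.1,100],[-20,0,0,-0.1,100],[-24,0,0,-0.1,100],[-28,0,0,-0.1,100],[-32,0,0,-0.1,100],[-36,0,0,-0.1,100],[-40,0,0,-0.1,100],[-44,0,0,-0.1,100],[-48,0,0,-0.1,100],[-52,0,0,-0.1,100],[-55,0,0,-0.1,100],[-57,0,0,-0.1,100],[-58,0,0,-0.1,100],[-59,0,0,-0.1,100],[-60,0,0,-0.1,100],[-60,0,0,-0.1,100]]}}

```text
time: 20.45
tool_pos: [0.4552, 0.0434, 0.0323]
tcp_rot: [0.312, 3.126, 0.0]
wrist_force: [-1.3, 0.9, -0.7]
width: 0.999
```

```bash
python3 go.py c -31 -10 .033 168.69;  python3 bar.py 9
```

```text
t 20.45 pos [0.4552 0.0434 0.0323] yaw 168.59 tilt -1.0 q6 -1.331 F [-1.27  0.94 -0.7 ] w 0.999
shift [-6.1 -0.7 -0.7] turn -0.1 target 0.4611083059367324 0.041576077209817305 0.033
top bar comp 111 z 0.0724 X [-0.0481  0.0033  0.0434] Y [0.0964 0.1259] (array([ -1.7, 113.2]), array([91.9, 31.1]), -3.61)
top bar comp 37 z 0.0702 X [-0.0261 -0.0045  0.0128] Y [-0.1074 -0.1005] (array([  -6.8, -104. ]), array([39.3,  6.9]), 1.62)
top stop by grip 0.0999
scene bar comp 936 z 0.0702 X [-0.0472 -0.0045  0.0424] Y [-0.1067  0.111 ] (array([-17.6,   6.9]), array([225.8,  92.9]), 81.98)
scene stop by grip 0.0996
```

View pics/scene9.png

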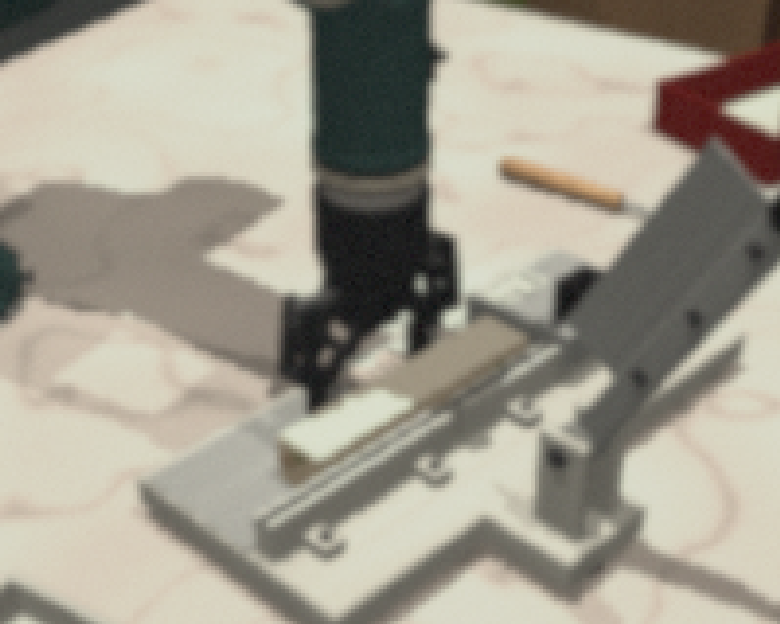

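Call:
{"method": "move_arm", "body": {"steps": [[-1,0,0,-0.1,100],[-2,0,0,-0.1,100],[-3,0,0,-0.1,100],[-4,0,0,-0.1,100],[-5,0,0,-0.1,100],[-6,0,0,-0.1,100],[-6.5,0,0,-0.1,100],[-6.5,0,0,-0.1,100]]}}

```text
time: 21.35
tool_pos: [0.4589, 0.0426, 0.032]
tcp_rot: [-0.31, -3.121, -0.0]
wrist_force: [-10.5, 2.3, 8.3]
width: 1.001
```

```bash
python3 go.py c -31 -10 .033 168.69;  python3 bar.py 10
```

```text
t 21.35 pos [0.4589 0.0426 0.032 ] yaw 168.65 tilt -0.99998 q6 -1.336 F [-10.49   2.31   8.25] w 1.001
shift [-2.3 -0.6 -1. ] turn -0.04 target 0.4611083059367324 0.041576077209817305 0.033
top bar comp 98 z 0.0724 X [-0.0483 -0.0017  0.044 ] Y [0.0972 0.1152] (array([ -2.1, 103.8]), array([92.5, 17.9]), 4.37)
top bar comp 36 z 0.071 X [-0.0204  0.0034  0.0191] Y [-0.1074 -0.0993] (array([  -0.7, -103.3]), array([40. ,  7.9]), 1.52)
top stop by grip 0.0999
scene bar comp 943 z 0.0703 X [-0.0475 -0.0007  0.0423] Y [-0.1067  0.1093] (array([-15.5,   6.6]), array([223.1,  93.5]), 82.78)
scene stop by grip 0.0997
```

Call:
{"method": "move_arm", "body": {"steps": [[5,0,0,0,100],[20,0,0,0,100],[25,0,-20,0,100],[25,0,-60,0,0],[15,-30,-90,0,0],[0,-70,-90,0,0],[-20,-110,-90,0,0],[-32,-132,-90,0,0],[-32,-132,-90,0,0],[-32,-132,-90,0,0],[-32,-132,-90,0,0]]}}

```text
time: 22.55
tool_pos: [0.4663, -0.0927, 0.122]
tcp_rot: [-0.309, -3.126, -0.001]
wrist_force: [-0.5, -0.5, 0.2]
width: 0.0
```

```bash
python3 go.py c -1 -140 .05 168.69;  python3 bar.py 11
```

```text
t 22.55 pos [ 0.4663 -0.0927  0.122 ] yaw 168.71 tilt -1.0 q6 -1.623 F [-0.5  -0.47  0.23] w 0.0
shift [ 1.4  0.6 72. ] turn 0.02 target 0.4650304714691867 -0.0917828993067113 0.05
top bar comp 106 z 0.0729 X [-0.0481  0.0022  0.0434] Y [0.1   0.129] (array([ -3.1, 113.1]), array([91.8, 28.7]), 4.93)
top bar comp 964 z 0.0702 X [-0.0201 -0.0009  0.0207] Y [-0.1054  0.0909] (array([ 0.5, -7.7]), array([199.7,  41.9]), 89.96)
top stop by grip 0.1001
scene bar comp 874 z 0.0702 X [-0.0472  0.0008  0.0425] Y [-0.1067  0.11  ] (array([11.1,  4.6]), array([221.9,  94.1]), -81.79)
scene stop by grip 0.1007
```

View pics/scene11.png

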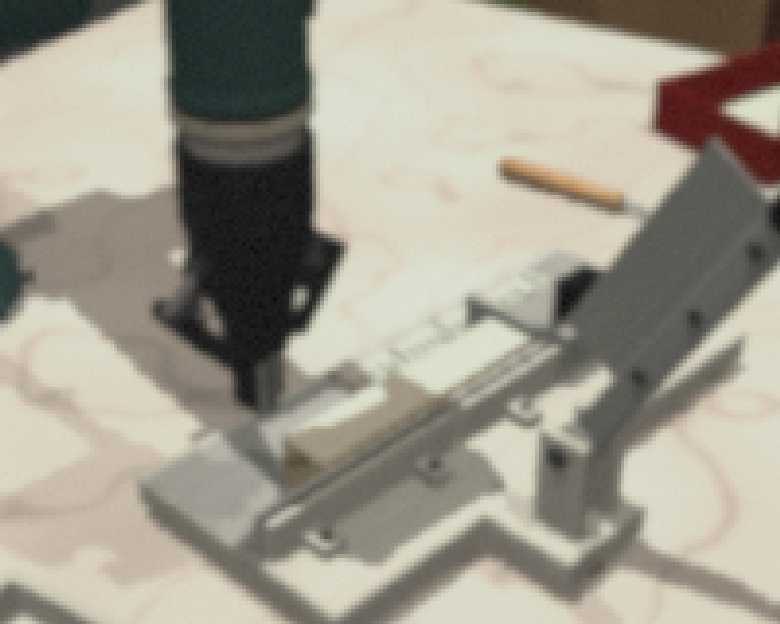

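View pics/top11.png

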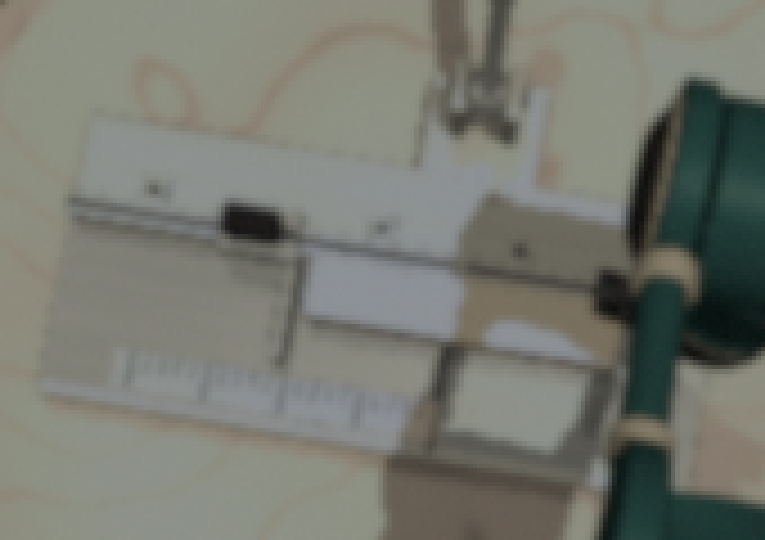

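Call:
{"method": "move_arm", "body": {"steps": [[1.4,0,25,0,0],[1.4,0,50,0,0],[1.4,0,65,0,0],[1.4,0,72,0,0],[1.4,0,72,0,0],[1.4,4,72,0,0],[1.4,8,72,0,0],[1.4,11,72,0,0],[1.4,13,72,0,0],[1.4,14,72,0,0],[1.4,15,72,0,0],[1.4,16,72,0,0],[1.4,17,72,0,0],[1.4,17,72,0,0]]}}

```text
time: 24.05
tool_pos: [0.4689, -0.0765, 0.0502]
tcp_rot: [-0.31, -3.126, -0.0]
wrist_force: [-0.1, 0.1, 0.5]
width: -0.002
```

```bash
python3 go.py c -1 -140 .05 168.69;  python3 bar.py 12
```

```text
t 24.05 pos [ 0.4689 -0.0765  0.0502] yaw 168.69 tilt -1.0 q6 -1.588 F [-0.09  0.07  0.48] w -0.002
shift [  0.8 -15.7   0.2] turn 0.0 target 0.4650304714691867 -0.0917828993067113 0.05
top bar comp 120 z 0.0726 X [-0.0469  0.0088  0.0434] Y [0.0999 0.1287] (array([ -2.9, 113.7]), array([91.9, 28.6]), 2.44)
top bar comp 836 z 0.0703 X [-0.0199 -0.0013  0.0225] Y [-0.0815  0.0909] (array([3.8, 4.8]), array([174.8,  48.1]), 89.48)
top stop by grip 0.1001
scene bar comp 871 z 0.0703 X [-0.0463  0.0028  0.0417] Y [-0.1382  0.1093] (array([-17.2,  -8.7]), array([254.2,  91.5]), 83.01)
scene stop by grip 0.1004
```

View pics/scene12.png

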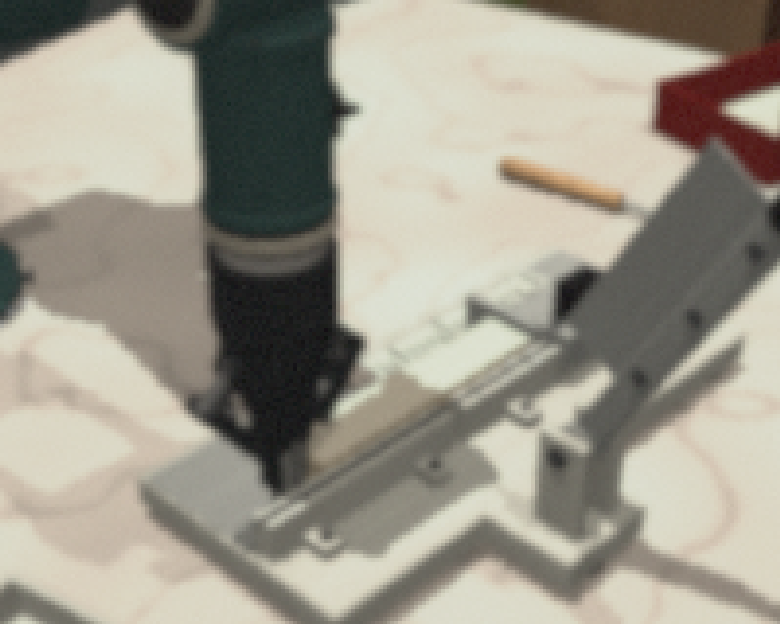

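Call:
{"method": "move_arm", "body": {"steps": [[0,1,0,0,0],[0,2,0,0,0],[0,3,0,0,0],[0,4,0,0,0],[0,5,0,0,0],[0,6,0,0,0],[0,7,0,0,0],[0,7,0,0,0]]}}

```text
time: 24.95
tool_pos: [0.4703, -0.0697, 0.0503]
tcp_rot: [-0.309, -3.126, 0.0]
wrist_force: [0.5, -1.3, 0.1]
width: 0.003
```

```bash
python3 go.py;  python3 bar.py 13
```

```text
t 24.95 pos [ 0.4703 -0.0697  0.0503] yaw 168.69 tilt -1.0 q6 -1.573 F [ 0.45 -1.33  0.1 ] w 0.003
top bar comp 927 z 0.0705 X [-0.0426 -0.001   0.0411] Y [-0.0714  0.1203] (array([ 9.2, 29.9]), array([193.7,  91.3]), -81.21)
top stop by grip 0.0997
scene bar comp 839 z 0.0703 X [-0.047   0.0032  0.0417] Y [-0.1308  0.1106] (array([17.8, -5.2]), array([242. ,  94.6]), -79.16)
scene stop by grip 0.0995
```

Call:
{"method": "move_arm", "body": {"steps": [[0,0.5,0,0,0],[0,1,0,0,0],[0,1.5,0,0,0],[0,2,0,0,0],[0,2,0,0,0]]}}

```text
time: 25.55
tool_pos: [0.4707, -0.0677, 0.0503]
tcp_rot: [0.31, 3.126, 0.0]
wrist_force: [-0.1, -1.2, 0.6]
width: -0.001
```

```bash
python3 go.py;  python3 bar.py 14
```

```text
t 25.55 pos [ 0.4707 -0.0677  0.0503] yaw 168.69 tilt -1.0 q6 -1.569 F [-0.12 -1.21  0.64] w -0.001
top bar comp 893 z 0.0704 X [-0.0426 -0.002   0.0211] Y [-0.0687  0.1089] (array([-0.2, 23.9]), array([178.6,  70.4]), -80.94)
top stop by grip 0.1001
scene bar comp 837 z 0.0703 X [-0.0469  0.0035  0.0414] Y [-0.1289  0.1118] (array([-17.8,  -2.6]), array([247.8,  93.5]), 82.69)
scene stop by grip 0.0993
```

View pics/top14.png

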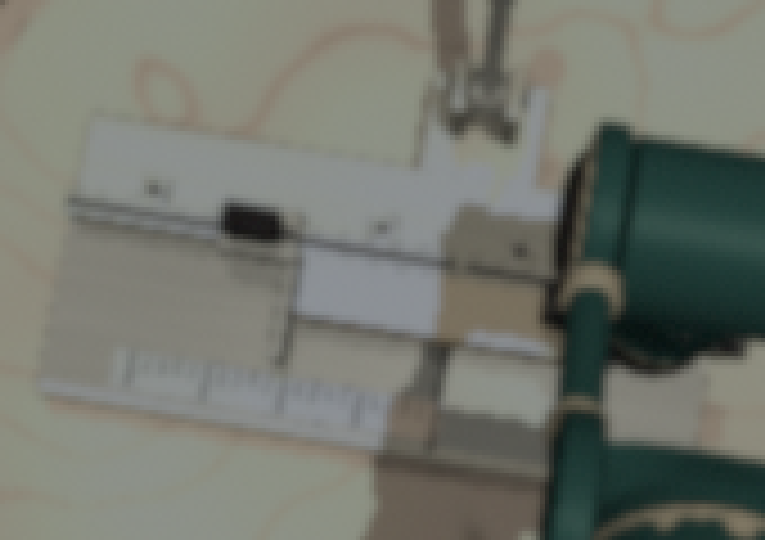

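View pics/scene14.png

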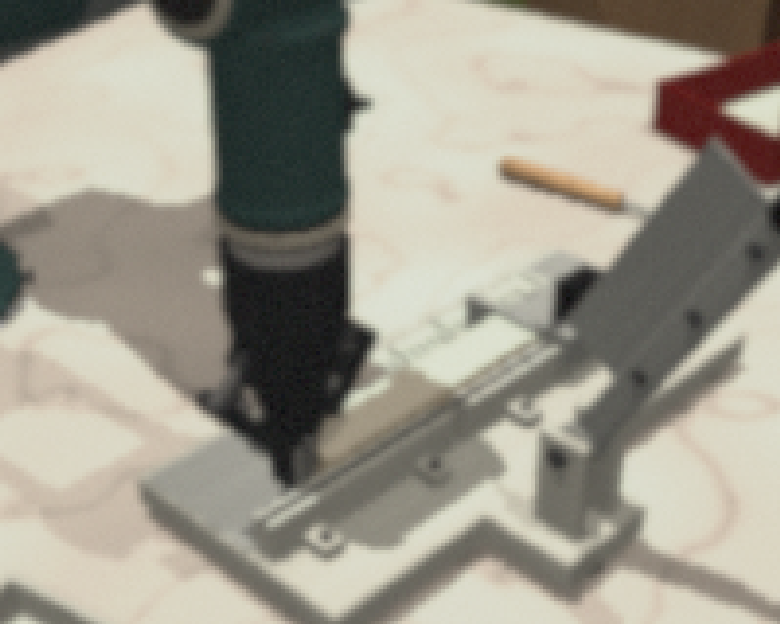

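Call:
{"method": "move_arm", "body": {"steps": [[0,0.5,0,0,0],[0,1,0,0,0],[0,1,0,0,0]]}}

```text
time: 25.95
tool_pos: [0.4709, -0.0667, 0.0503]
tcp_rot: [-0.31, -3.126, -0.0]
wrist_force: [-0.1, -1.3, 0.5]
width: -0.0
```

```bash
python3 go.py
```

```text
t 25.95 pos [ 0.4709 -0.0667  0.0503] yaw 168.69 tilt -1.0 q6 -1.567 F [-0.09 -1.29  0.54] w -0.0
```

Call:
{"method": "move_arm", "body": {"steps": [[0,0.5,0,0,0],[0,1,0,0,0],[0,1,0,0,0]]}}

```text
time: 26.25
tool_pos: [0.4711, -0.0657, 0.0503]
tcp_rot: [0.309, 3.126, 0.0]
wrist_force: [-0.5, -2.5, -0.1]
width: 0.001
```

```bash
python3 go.py; python3 bar.py 15
```

```text
t 26.25 pos [ 0.4711 -0.0657  0.0503] yaw 168.69 tilt -1.0 q6 -1.565 F [-0.55 -2.51 -0.15] w 0.001
top bar comp 895 z 0.0704 X [-0.0426 -0.0014  0.0207] Y [-0.0665  0.1212] (array([ 0.5, 29.8]), array([188.9,  73.7]), -80.98)
top stop by grip 0.1
scene bar comp 830 z 0.0703 X [-0.0472  0.003   0.0425] Y [-0.1264  0.1111] (array([18.6, -1.7]), array([238.9,  94.6]), -78.22)
scene stop by grip 0.0998
```

Call:
{"method": "move_arm", "body": {"steps": [[0,0.4,0,0,0],[0,0.8,0,0,0],[0,0.8,0,0,0]]}}

```text
time: 26.65
tool_pos: [0.4712, -0.0654, 0.0503]
tcp_rot: [-0.309, -3.126, 0.001]
wrist_force: [-1.0, -5.1, 0.5]
width: -0.003
```

```bash
python3 go.py; python3 bar.py 16
```

```text
t 26.65 pos [ 0.4712 -0.0654  0.0503] yaw 168.71 tilt -1.0 q6 -1.563 F [-0.96 -5.06  0.47] w -0.003
top bar comp 917 z 0.0705 X [-0.0425 -0.0011  0.0376] Y [-0.0659  0.126 ] (array([ 8.9, 33.1]), array([187.8,  91.2]), -80.92)
top stop by grip 0.0999
scene bar comp 827 z 0.0703 X [-0.0469  0.0034  0.0417] Y [-0.1261  0.1113] (array([-17.6,  -2.2]), array([242.6,  92.3]), 82.86)
scene stop by grip 0.0996
```

Contact with the stop (force rising, TCP stalling). Back off in −y, lift, move away toward the operator and check.

Call:
{"method": "move_arm", "body": {"steps": [[0,-3,0,0,0],[0,-10,0,0,0],[0,-18,0,0,0],[0,-20,-20,0,0],[0,-22,-60,0,0],[0,-40,-100,0,0],[0,-80,-140,0,0],[0,-120,-150,0,0],[0,-165,-150,0,0],[0,-210,-150,0,0],[0,-250,-150,0,0],[0,-250,-150,0,0],[0,-250,-150,0,0]]}}

```text
time: 28.05
tool_pos: [0.4216, -0.3109, 0.2]
tcp_rot: [-0.314, -3.126, -0.002]
wrist_force: [0.6, 0.8, -0.7]
width: -0.001
```

```bash
python3 go.py; python3 bar.py 17
```

```text
t 28.05 pos [ 0.4216 -0.3109  0.2   ] yaw 168.52 tilt -1.0 q6 -2.054 F [ 0.56  0.77 -0.72] w -0.001
top bar comp 1107 z 0.0704 X [-0.0417 -0.0002  0.0411] Y [-0.0979  0.1204] (array([11. , 14.3]), array([223.3,  91.5]), -81.86)
top stop by grip 0.1
scene bar comp 855 z 0.0702 X [-0.047   0.0011  0.0423] Y [-0.0987  0.1106] (array([10.9,  7.9]), array([211.7,  95.1]), -81.83)
scene stop by grip 0.0992
```

View pics/top17.png

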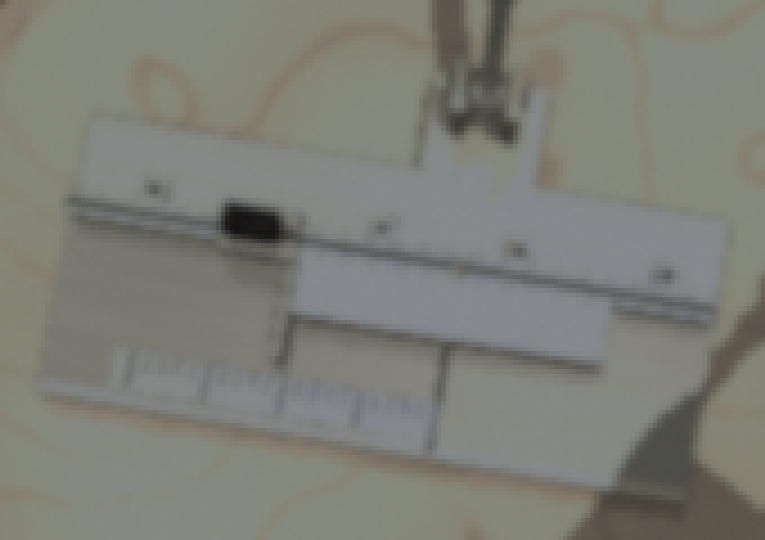

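View pics/scene17.png

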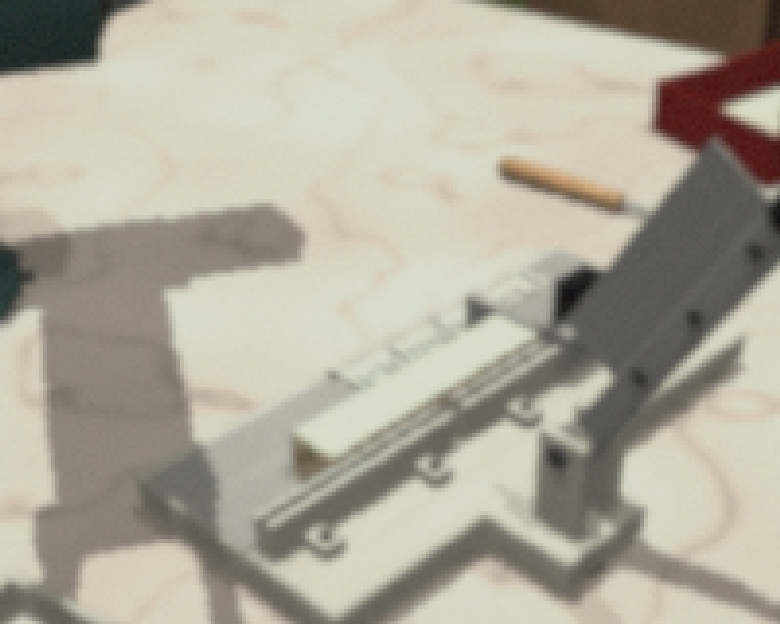

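```bash
sed -i 's/(Y<.13)/(Y<.09)/' bar.py; python3 bar.py 18; python3 - <<'E'
from h import *
s=cam("scene"); save(s,"full.png",s=1.5)
E
```

```text
top bar comp 941 z 0.0704 X [-0.02   -0.0005  0.0213] Y [-0.0985  0.089 ] (array([ 1.7, -4.9]), array([189.4,  43.8]), 89.78)
top stop by grip 0.0998
scene bar comp 704 z 0.0701 X [-0.0221  0.0006  0.0188] Y [-0.0987  0.0891] (array([-1.8, -4.7]), array([188.9,  41.8]), 89.94)
scene stop by grip 0.1003
```

View pics/full.png

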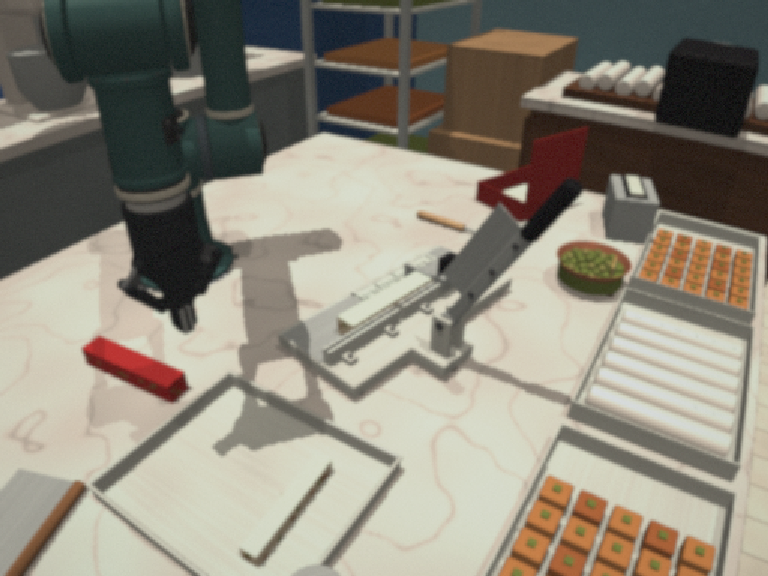

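The picture shows the bar against the fence and stop, the lever parked at (515,230), the thin bar and spatula where they were, and the arm clear. All checks agree, so I'm handing in.

```bash
python3 -c "
from workcell import bot
print(bot.finish_job()); print(bot.read_state()['time'])"
```

```text
the job is handed in; nothing more can be done
None
the job is handed in; nothing more can be done
```

The job is handed in at about 28 s of the 72 s allowed; no verdict was reported. The end stop stands at 100 mm and the big bar lies flat against the fence and the stop.

**What I did:** I slid the stop from about 152 mm to 100 mm by its black grip, let go and lifted clear. I then lifted the big bar out of the pan and lowered it gently onto the bed. I pushed it back against the fence until the force reached about 10 N. Last, I pushed its end against the stop with about 5 N, below the roughly 14 N that moves the brake.

**Last checks, from both cameras:**
- **Stop:** 99.8 mm in the top view and 100.3 mm in the scene view.
- **Bar:** the centre is within about 1 mm of cutter x = 0 and parallel to the fence within 0.3°. Its top is at 70 mm above the table (71 mm expected), so it lies flat.
- **Bar end at the stop:** its free end is at y ≈ −98.5 mm, which means the other end touches the stop.
- **Everything else:** by eye, the lever is parked and the thin bar and spatula look unmoved. The arm is clear of everything.

The two cameras differ by about 2.5 mm in absolute position along the fence. I measured relative to the blade slot in each view, and no check failed.

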